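# Clamp a bar with the outer ring of a coaxial knob pair

### The arm

A 6-joint arm with a two-finger parallel gripper is mounted at the origin on the work surface. World frame = base frame: x ahead of the robot, y to its left, z up, the work surface at z = 0. Lengths are in m, angles in degrees, forces in N, time in s.
With the tool pointing down it reaches from about 0.3 to 0.75 m from the base axis. Payload 8.5 kg.
Tool frame: the origin (TCP) lies on the centre line of the jaws, within the pads' length; the fingertips stand 22 mm ahead of it and the grasp point (between the pads) lies 3 mm ahead of it (env.tip_reach is the distance from the TCP to the fingertips, in m); y points along the fingers, z is the direction in which the jaws open and shut, and the axes are right-handed (so a half turn about y gives the same grasp; the last joint's range is limited). The gripper opens to 85 mm and grips with 20 to 120 N. Pads are 22 mm wide; open, the fingers measure 114 mm over their backs; the gripper's body (76 mm by 85 mm) begins 54 mm behind the grasp point. The pads swing forward as they close: fully open they stand 13 mm farther back than shut.
Start: joints at [64.612, 21.807, 74.336, -0, 83.858, -12.336], TCP at [0.124, 0.536, 0.227] pointing down, gripper open.
Joint ranges: [-178.18, 178.18], [-50.72, 133.34], [12.68, 142.11], [-81.47, 261.47], [9.98, 163.14], [-165.26, 165.26]. Speed limits (degrees/s): [136.94, 136.94, 180, 180, 180, 180].

### API

Orientations are given as a 3x3 rotation matrix whose columns are the frame's x, y, z axes.
In Python, from rig import env, get_image gives the robot as it stands. The module is installed in compiled form; this text tells all that it offers.
- The arm moves only by the tool carry_out, never from a script. Its argument "targets" is a list that holds one entry, the list of rows, each a list of 7 numbers: the closure, from 0 (fully open) to 1 (shut), then the shift along the world's x, y, z in mm, then the turn, a rotation vector about the world's x, y, z in degrees. In form: [[[claw, dx, dy, dz, ax, ay, az], ...]]. A call has 1 to 20 rows; each row is the pose to reach, as a shift and turn from the pose commanded when the call began; what a row does not reach only later rows make up. A row lasts 1/12 s, in which the tool goes at most 41.7 mm and 7.16 degrees, less where a joint would pass 70% of its speed; a pose out of reach is approached as far as the arm can. A call with a gripper value outside its range is refused whole. The fingers move at their own pace and stop on an object; "squeeze" is the grip in N (left out, the last holds). Time passes only in rows, so rows that repeat a pose let the fingers close. It gives the time, the measured TCP pose, the force and the opening at its end, in the units of the state.
- env.observe(): the state, without advancing time (a new reading comes with each control period).
- get_image(name): name is "scene" or "top" or "wrist"; returns a dict with "img" (400x640x3 uint8, red, green, blue), "fx", "fy", "cx", "cy" (pixels), "k1" (the pictures are not rectified: a ray, as slopes to the right and down, at radius r is drawn at 1 + k1 r^2 times it, then the intrinsics apply), "rvec" (rotation vector, rad) and "tvec" (3), from world to camera coordinates, as OpenCV has them. Camera axes: x right, y down, z forward; pixel columns grow to the right and rows downward; lengths in m; the calibration is good to about 2 mm. A picture is of the moment at which its call begins. There is no depth.
- env.close_job(): hands the job in, once; it reports no verdict.
The state is a dict: "time_s": time; "q": joint angles; "qvel": joint speeds; "joint_efforts": joint torques, N m; "position": TCP position; "tool_rot": TCP orientation; "ft_force": force on the tool from outside, world axes, zero at the start; "wrist_torque": the same for the moment, N m; "grip_width": finger opening in m.
Only numpy, scipy, OpenCV 4.12 (cv2) and the standard library are available. Lean on these libraries where they do the work, as an engineer would, in place of code of your own. Each camera call takes 0.05 s, during which the arm holds its last target.

### The job

Gently slide the steel bar along its channel until it sits fully home against the end stop, then turn the large outer ring on top of the hold-down fixture clockwise until the foot holds the bar down with about 12 N, and let go. The small inner knob on top of the ring carries another job's setting: do not turn it, never clamp hard (twice that is too much), and leave the other things on the bench alone.

Things in the scene. Friction and masses are not known exactly. Their poses are not given: they have to be found in the camera images.
- fixture: C-frame hold-down fixture bolted to the bench, 125 x 160 x 157 mm high. Origin: bench level, straight under the axis of the two knobs. x points from the open front to the column, y along the channel to the end stop, z up. Base plate x -40..85, y -100..60, 20 mm high, with two guide rails along y (inner faces x = +-12, y -100..50, tops 34 mm high). Place and yaw change
- stop (a point): middle of the end stop's face, y = +50 mm, 34 mm above the bench, facing -y of the fixture; a steel block, top 44 mm high. The bar's far end must touch this face
- bracket_top (a point): on the knob axis, on top of the green arm (x -24..80, y +-23 in the fixture's frame, underside 66 mm and top 90 mm above the bench) that reaches from the column (x 35..80, y +-25) over the channel. A neck of 34 mm diameter stands on it and carries the two coaxial knobs; the foot that clamps the bar hangs below it
- ring_grip (a point): on the vertical knob axis at half height of the large outer ring, 121 mm above the bench. Finely ribbed metal ring, 56 mm diameter, 26 mm high (108 to 134 mm above the bench), free below it down to the arm. Clockwise seen from above lowers the foot, 8 mm per radian (steep quick-action thread), back raises it; it stays where it is left
- ring_top (a point): on the knob axis at the ring's upper face, 134 mm above the bench. The ring's feel: a steady drag of 0.25 N m against turning either way (self-holding); once the foot presses, the torque grows by 0.008 N m per newton of clamping, about 75 N per radian of further turn (stiff spring). At the start the foot clears the bar by an unmeasured gap: it touches after 0.2 to 1.2 rad
- inner_tip (a point): pointer end of the small inner knob, 12.5 mm from the knob axis and 154 mm above the bench. The inner knob (black, 26 mm diameter, from 134.5 mm to 157 mm above the bench, a ridge across its top) sits on the ring on the same axis, turns on its own at a touch and must not be turned
- strip: brass packing strip fixed along the channel floor (22 x 145 mm), on which the bar slides. Origin: centre of its underside; its top is 9 mm higher, 26 to 29 mm above the bench according to the strip
- bar: loose steel bar, 20 wide (x) x 160 long (y) x 12 mm high (z), about 0.3 kg, lying in the channel with 2 mm of play at each side. Origin: centre of its underside. Its y axis points to the end stop; at the start it is 20 to 45 mm short of the stop
- bar_end (a point): centre of the bar's outer end face (at its -y end), the face to push; it sticks out beyond the base plate and is still 10 mm outside it when the bar is home
- driver: screwdriver with an orange handle lying on the bench, 170 mm long, a bystander. Origin at its middle
- tin: metal tin, 60 mm diameter, 70 mm high, a bystander. Origin at its base
- spanner: steel spanner lying on the bench, 160 mm long, a bystander. Origin at its middle
There are look-alikes about, which are no part of the job. Of the things that look like the fixture, the largest one is meant.

How it is judged:
By the outcome, as a careful person would: the job done as asked, in the order asked, and still so for the second after the job is handed in, with the robot touching nothing.
It also fails if it takes over 61 s, if anything falls off the work surface, if the arm or the gripper's body presses on something with over 40 N, if the wrist force passes 120 N, or if a joint passes its speed limit or range.

## Working session

There is one attempt and no reset: what is moved stays moved. The work goes in short steps, Python scripts to look and compute and a tool call to move; the robot and the scene stay as the last step left them, time stands still between calls to the robot, and variables do not carry over. Pictures are saved under pics/ and viewed, and the job is handed in when it is done.

Besides the shell and the picture viewer there is one more tool, called after ">>>" as name(argument=value, ...) on one line, values as JSON. carry_out: Moves the arm, as the interface text tells. Its arguments: {"type":"object","properties":{"targets":{"type":"array"},"squeeze":{"type":"number"}},"required":["targets"]}

```bash
mkdir -p pics
cat > h.py <<'E'
import numpy as np, cv2, json
from rig import env, get_image
def snap(name, fn):
    d=get_image(name); cv2.imwrite(fn, cv2.cvtColor(d["img"],cv2.COLOR_RGB2BGR))
    np.savez(fn+'.npz', **{k:np.array(v) for k,v in d.items()})
    return d
def load(fn): return dict(np.load(fn+'.npz'))
def K(d): return np.array([[d['fx'],0,d['cx']],[0,d['fy'],d['cy']],[0,0,1]],float), np.array([float(d['k1']),0,0,0,0])
def ray(d,uv):
    k,c=K(d); p=cv2.undistortPoints(np.array([[uv]],float),k,c)[0,0]
    R=cv2.Rodrigues(np.array(d['rvec'],float))[0]; t=np.array(d['tvec'],float).ravel()
    v=R.T@np.array([p[0],p[1],1]); return -R.T@t, v/np.linalg.norm(v)
def atz(d,uv,z):
    o,v=ray(d,uv); return o+v*(z-o[2])/v[2]
def tri(l):
    A=np.zeros((3,3));b=np.zeros(3)
    for d,uv in l:
        o,v=ray(d,uv);P=np.eye(3)-np.outer(v,v);A+=P;b+=P@o
    x=np.linalg.solve(A,b); return x,[np.linalg.norm(np.cross(x-ray(d,uv)[0],ray(d,uv)[1])) for d,uv in l]
def proj(d,X):
    k,c=K(d); return cv2.projectPoints(np.array(X,float).reshape(-1,1,3),np.array(d['rvec'],float),np.array(d['tvec'],float),k,c)[0][:,0]
def crop(fn,x0,y0,x1,y1,s,out):
    i=cv2.imread(fn)[y0:y1,x0:x1]; cv2.imwrite(out,cv2.resize(i,None,fx=s,fy=s,interpolation=cv2.INTER_CUBIC))
E
python3 - <<'E'
from h import *
for n in ("scene","top","wrist"): 
    d=snap(n,f"pics/{n}0.png"); print(n,ray(d,(320,200)),d['fx'],d['k1'])
print(env.observe(), env.tip_reach)
E
```

```text
scene (array([1.15760433, 0.59100548, 0.64263554]), array([-0.61328426, -0.54838302, -0.5684703 ])) 388.75405806516466 -0.0958295458469885
top (array([0.50613898, 0.10236555, 0.96664495]), array([ 0.13791825, -0.00101677, -0.99044309])) 425.7113559075648 -0.038892882454274295
wrist (array([0.04990683, 0.55278176, 0.37301164]), array([ 0.28420963, -0.06874235, -0.95629461])) 288.12188535366465 -0.036216485202223155
{'time_s': 0.15, 'q': array([ 6.46117138e+01,  2.18342609e+01,  7.43698945e+01, -1.14421660e-03,
        8.38581624e+01, -1.23357744e+01]), 'qvel': array([-0.06138813, -0.11171774, -0.14526965,  0.05495513, -0.08406743,
        0.0266446 ]), 'joint_efforts': array([ 2.04606949e-03, -4.48629391e+01, -2.31345642e+01, -1.31166921e-04,
        3.81757971e-03, -1.32829907e-06]), 'position': array([0.12412974, 0.5355947 , 0.22666232]), 'tool_rot': array([[ 9.74163924e-01, -4.48393147e-04,  2.25841642e-01],
       [-2.25841987e-01, -9.91122911e-04,  9.74163444e-01],
       [-2.12971387e-04, -9.99999408e-01, -1.06678218e-03]]), 'ft_force': array([ 0.15051202, -0.78459354, -0.18345719]), 'wrist_torque': array([-0.0073155 ,  0.03974984,  0.03325866]), 'grip_width': 0.08569351971139048} 0.022
```

View pics/scene0.png

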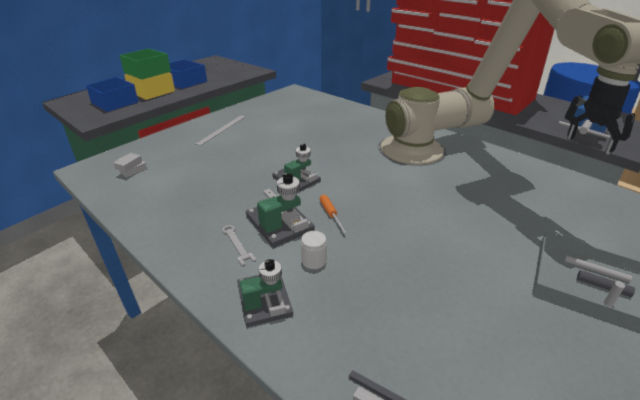

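View pics/top0.png

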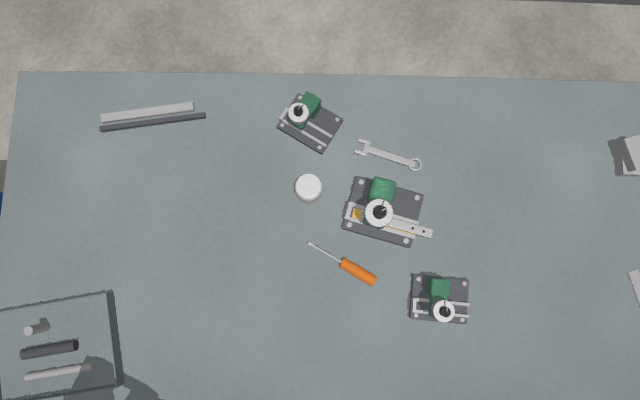

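View pics/wrist0.png

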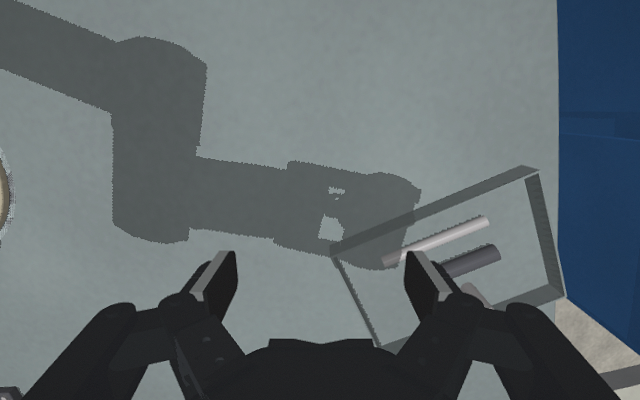

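Three fixtures appear in the top view, at (310,122), (383,212) and (440,299). The middle one is the largest and is the only one holding a bar on a brass strip, with the bar's end at about (433,232). I'll confirm this in enlarged crops.

Run:
```python
from h import *
crop("pics/top0.png",335,165,445,255,7,"pics/c1.png")
crop("pics/scene0.png",235,160,335,250,7,"pics/c2.png")
```

```text
(no output)
```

View pics/c1.png

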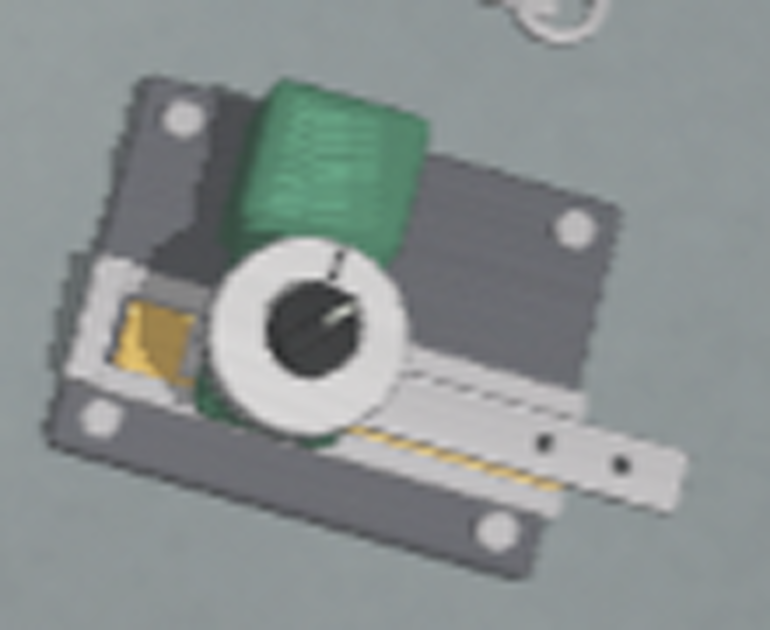

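View pics/c2.png

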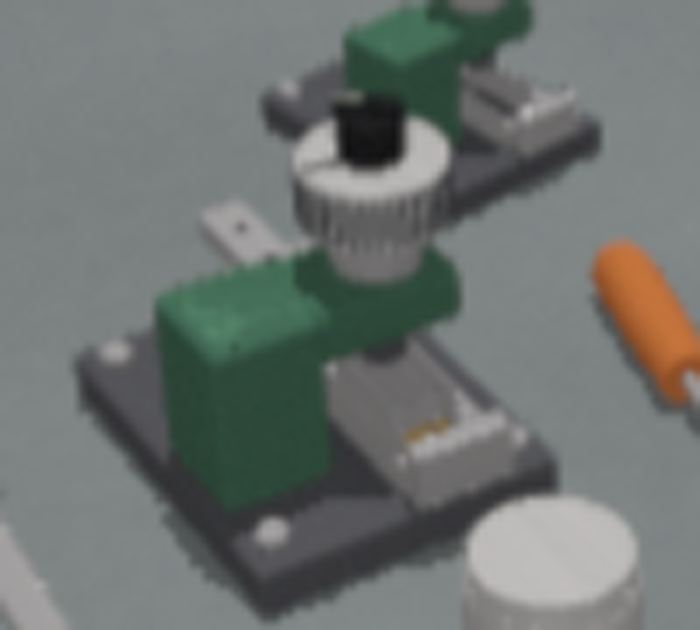

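Run:
```python
from h import *
from scipy.optimize import least_squares
T=load("pics/top0.png");S=load("pics/scene0.png")
t=lambda x,y:(335+(x+.5)/7-.5,165+(y+.5)/7-.5)
s=lambda x,y:(235+(x+.5)/7-.5,160+(y+.5)/7-.5)
print("ring",tri([(T,t(309,337)),(S,s(372,162))]))
pts=[(T,t(143,76),(85,60,20)),(T,t(622,208),(85,-100,20)),(T,t(534,580),(-40,-100,20)),(T,t(309,337),(0,0,134)),
(S,s(268,590),(85,60,20)),(S,s(557,460),(-40,60,20)),(S,s(78,365),(85,-100,20)),(S,s(372,162),(0,0,134))]
def f(p):
    r=[]
    for d,uv,X in pts:
        c,sn=np.cos(p[2]),np.sin(p[2]); X=np.array(X)/1000
        W=[p[0]+c*X[0]-sn*X[1],p[1]+sn*X[0]+c*X[1],X[2]+p[3]]
        r+=list(proj(d,W)[0]-uv)
    return r
g=atz(T,t(309,337),.134)
best=min((least_squares(f,[g[0],g[1],a,0],loss='soft_l1') for a in np.arange(0,6.3,.7)),key=lambda r:r.cost)
p=best.x;print(p,np.degrees(p[2]),np.round(best.fun,2).reshape(-1,2))
a=atz(T,t(686,455),.040);b=atz(T,t(672,513),.040);print('bar end top z=.04',(a+b)/2)
c,sn=np.cos(p[2]),np.sin(p[2])
for q in (a,b): 
  d=q[:2]-p[:2]; print(c*d[0]+sn*d[1],-sn*d[0]+c*d[1])
```

```text
ring (array([ 0.59974373, -0.01533836,  0.128585  ]), [np.float64(0.00012647724219175984), np.float64(0.0001264772421916737)])
[ 0.59932614 -0.01536346 -0.24709069 -0.00632487] -14.157253522286876 [[ 0.28  0.22]
 [ 0.02 -0.36]
 [-0.28 -0.04]
 [-0.    0.22]
 [-0.24 -0.43]
 [ 0.86  0.37]
 [-0.89 -0.19]
 [ 0.18  0.25]]
bar end top z=.04 [ 0.56570062 -0.14308973  0.04      ]
0.007994010124678718 -0.1321246810731757
-0.010722892262831282 -0.13201781532726756
```

>>> carry_out(targets=[[[0,0,0,73,0,0,0],[0,0,0,73,0,0,0],[0,225,-270,73,0,0,0],[0,225,-270,73,0,0,0],[0,225,-270,73,0,0,0],[0,225,-270,73,0,0,0],[0,225,-270,73,0,0,0],[0,225,-270,73,0,0,0],[0,225,-270,73,0,0,0],[0,450,-543,73,0,0,0],[0,450,-543,73,0,0,0],[0,450,-543,73,0,0,0],[0,450,-543,73,0,0,0],[0,450,-543,73,0,0,0],[0,450,-543,73,0,0,0],[0,450,-543,73,0,0,0],[0,450,-543,73,0,0,0],[0,450,-543,73,0,0,0],[0,450,-543,73,0,0,0],[0,450,-543,73,0,0,0]]])

```text
time_s: 1.82
position: [0.5771, -0.0125, 0.298]
tool_rot: [[0.973, -0.002, 0.231], [-0.231, -0.001, 0.973], [-0.002, -1.0, -0.001]]
ft_force: [0.4, -0.7, 1.3]
grip_width: 0.0856
```

Run:
```python
from h import *
snap("wrist","pics/w1.png"); o=env.observe(); print(o['position'],o['tool_rot'],o['q'],o['time_s'],o['wrist_torque'])
```

```text
[ 0.57548851 -0.00994242  0.29836035] [[ 9.73297492e-01 -2.38884705e-03  2.29534935e-01]
 [-2.29534917e-01  2.85213320e-04  9.73300385e-01]
 [-2.39053217e-03 -9.99997106e-01 -2.70726401e-04]] [-1.27625188e+01  2.23926480e+01  6.17464892e+01 -1.43771327e-02
  9.59979621e+01 -8.94942920e+01] 1.8667 [-0.02551254  0.00491771  0.04294859]
```

View pics/w1.png

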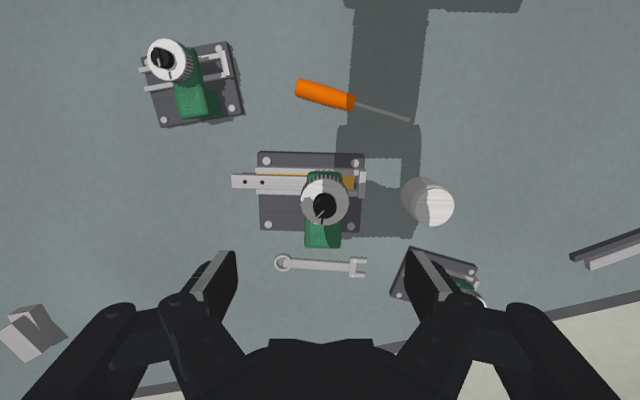

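>>> carry_out(targets=[[[0,0,0,0,0,0,0],[0,10,-30,-35,0,0,0],[0,20,-60,-70,0,0,0],[0,20,-60,-70,0,0,0],[0,20,-60,-70,0,0,0],[0,20,-60,-70,0,0,0]]])

```text
time_s: 2.37
position: [0.594, -0.0661, 0.2311]
tool_rot: [[0.974, 0.001, 0.225], [-0.225, 0.0, 0.974], [0.0, -1.0, 0.0]]
ft_force: [-0.8, 1.3, 0.5]
grip_width: 0.0854
```

Run:
```python
from h import *
snap("wrist","pics/w2.png"); o=env.observe(); print(o['position'],o['wrist_torque'])
crop("pics/w1.png",220,140,380,260,5,"pics/c3.png")
crop("pics/w2.png",120,80,360,260,3.3,"pics/c4.png")
```

```text
[ 0.59426523 -0.06583098  0.23199011] [-0.02046316  0.02188632 -0.01929741]
```

View pics/w2.png

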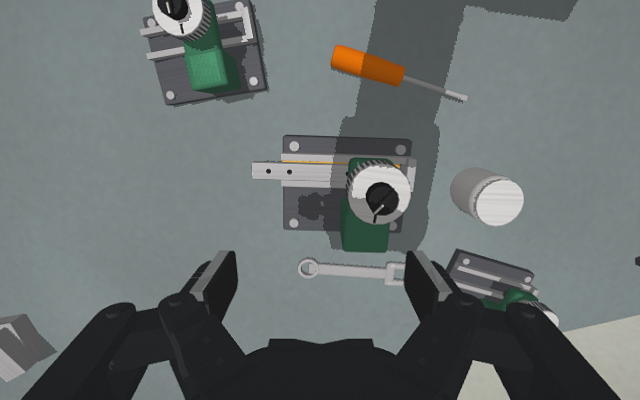

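View pics/c3.png

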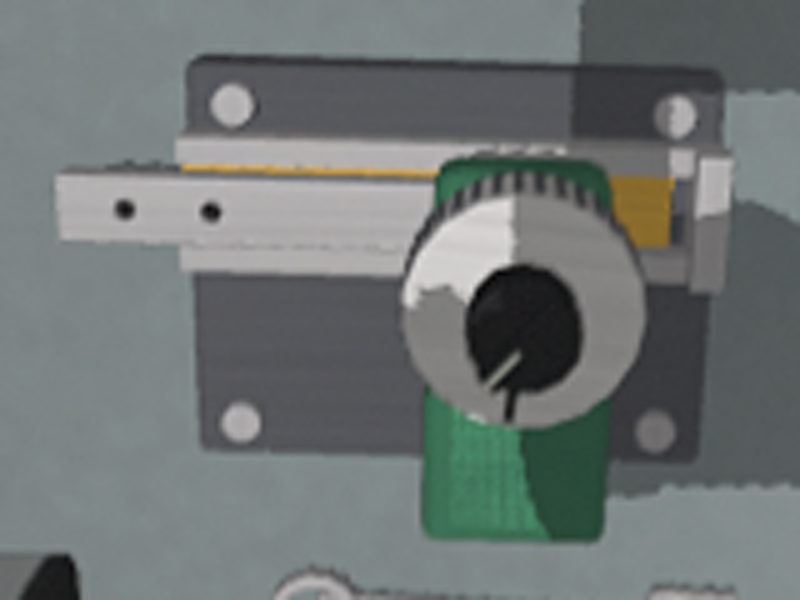

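View pics/c4.png

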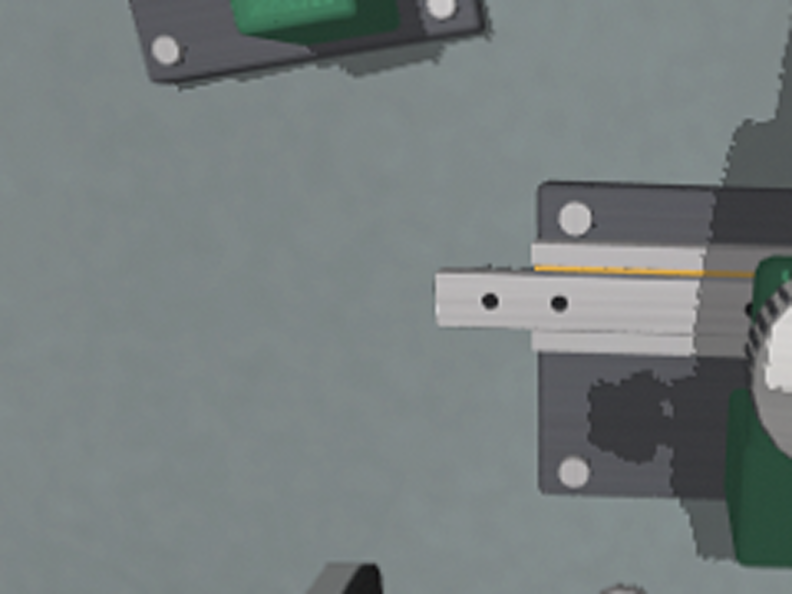

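Run:
```python
from h import *
crop("pics/w2.png",270,120,430,260,4.2,"pics/c5.png")
```

```text
(no output)
```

View pics/c5.png

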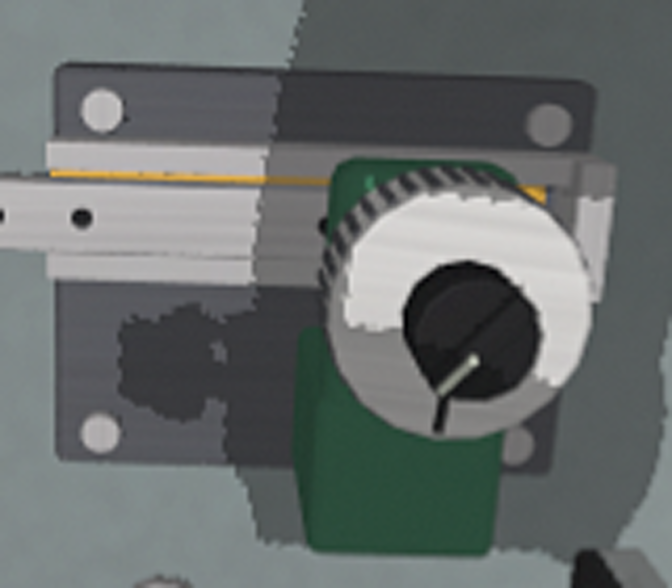

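```bash
cat > fit.py <<'E'
from h import *
from scipy.optimize import least_squares
T=load("pics/top0.png");S=load("pics/scene0.png");A=load("pics/w1.png");B=load("pics/w2.png")
mk=lambda x0,y0,s:(lambda x,y:np.array((x0+(x+.5)/s-.5,y0+(y+.5)/s-.5)))
t=mk(335,165,7);s=mk(235,160,7);a=mk(220,140,5);b=mk(270,120,4.2);b2=mk(120,80,3.3)
pT=[(T,t(143,76),(85,60,20)),(T,t(622,208),(85,-100,20)),(T,t(534,580),(-40,-100,20))]
pS=[(S,s(268,590),(85,60,20)),(S,s(557,460),(-40,60,20)),(S,s(78,365),(85,-100,20))]
pA=[(A,a(187,57),(-40,-100,20)),(A,a(724,70),(-40,60,20)),(A,a(200,451),(85,-100,20)),(A,a(698,463),(85,60,20))]
pB=[(B,b(54,64),(-40,-100,20)),(B,b(597,83),(-40,60,20)),(B,b(54,463),(85,-100,20)),(B,b(553,474),(85,60,20))]
rings=[(A,a,403,645,428),(B,b,328,591,438)]
th=np.linspace(0,2*np.pi,90)
def F(p,X):
    c,sn=np.cos(p[2]),np.sin(p[2]); X=np.atleast_2d(X)/1000
    return np.c_[p[0]+c*X[:,0]-sn*X[:,1],p[1]+sn*X[:,0]+c*X[:,1],X[:,2]+p[3]]
def inv(p,W):
    c,sn=np.cos(p[2]),np.sin(p[2]); d=W[:2]-p[:2]
    return np.array([c*d[0]+sn*d[1],-sn*d[0]+c*d[1],W[2]-p[3]])*1000
def res(p,pts,rg,zfree=True):
    r=[]
    for d,uv,X in pts: r+=list(proj(d,F(p,X))[0]-uv)
    for d,m,l,ri,bo in rg:
        q=proj(d,F(p,np.c_[28*np.cos(th),28*np.sin(th),134+0*th]))
        r+=[q[:,0].min()-m(l,0)[0],q[:,0].max()-m(ri,0)[0],q[:,1].max()-m(0,bo)[1]]
    return np.array(r)
E
python3 - <<'E'
from fit import *
p0=[.5993,-.0154,-.247,0]
for nm,P,R in (("A",pA,rings[:1]),("B",pB,rings[1:]),("AB",pA+pB,rings),("rings",[],rings),("all",pA+pB+pT+pS,rings)):
    r=least_squares(res,p0,args=(P,R)); print(nm,np.round(r.x*[1000,1000,57.296,1000],2),np.round(r.fun,1))
p=r.x
for l in ([(A,a(57,172)),(B,b2(435,271))],[(A,a(60,240)),(B,b2(436,326))],[(A,a(125,209)),(B,b2(490,301))],[(A,a(211,212)),(B,b2(559,303))]):
    x,e=tri(l);print(x,e,inv(p,x))
x,e=tri([(A,a(515,357)),(B,b(474,360))]); print('tip',x,e)
E
```

```text
A [598.92 -13.46 -14.81  -2.79] [-0.3  0.3  0.4  0.5  0.  -0.1  0.1 -0.1 -0.4  0.3 -0.5]
B [599.66 -14.2  -14.72  -2.26] [-0.3  0.2  0.4 -0.1  0.5 -0.2 -0.3  0.3 -0.3  0.1 -0.1]
AB [599.5  -13.88 -14.76  -2.92] [-0.5  0.8  0.1  0.9 -0.1  0.3 -0.1  0.3  0.  -0.1  0.5 -0.3  0.7 -0.6
 -0.3  0.  -0.7  0.1 -0.1 -0.   0.2 -0.6]
rings [600.65 -13.78  11.58  -4.64] [-0.2  0.2  0.3  0.1 -0.1 -0.2]
all [599.8 -13.9 -14.7  -4. ] [-0.3  1.   0.   1.   0.2  0.2 -0.1  0.1  0.1  0.2  0.2 -0.2  0.9 -0.7
 -0.4 -0.1  0.1 -0.3 -0.1 -0.2 -1.   0.1 -0.4 -0.9  1.   0.1 -0.6 -0.8
 -0.5  0.  -0.2 -0.1 -0.2 -0.8]
[ 0.55775508 -0.14557192  0.02338669] [np.float64(0.00022374527163460635), np.float64(0.0002237452716346955)] [  -7.25602873 -138.03208807   27.38316128]
[ 0.57796098 -0.15126036  0.02365209] [np.float64(0.0002996147038802062), np.float64(0.0002996147038801962)] [  13.73196456 -138.40711536   27.64855874]
[ 0.57234297 -0.12709274  0.02987922] [np.float64(0.00032672051660168414), np.float64(0.0003267205166015752)] [   2.16532084 -116.45606359   33.87569103]
[ 0.57857997 -0.10191212  0.03222949] [np.float64(0.00021023697741660329), np.float64(0.00021023697741634134)] [  1.80862188 -90.51697049  36.22595645]
tip [ 0.60148938 -0.016221    0.15517524] [np.float64(0.0002991623377022208), np.float64(0.00029916233770203057)]
```

Run:
```python
from fit import *
p=np.array([.5995,-.0140,np.radians(-14.75),0])
for z in (.035,.038,.041):
  print(z,[np.round(inv(p,atz(d,uv,z)),1) for d,uv in ((A,a(58,206)),(B,b2(435,298)),(T,t(680,484)))])
for y in (-165,-140,-132,-110): print(y,F(p,(0,y,0)))
```

```text
0.035 [array([   0.6, -134.7,   35. ]), array([   1.3, -135.4,   35. ]), array([   0.9, -134.9,   35. ])]
0.038 [array([  -0.2, -133.7,   38. ]), array([   0.7, -134.7,   38. ]), array([   0.5, -134.2,   38. ])]
0.041 [array([  -0.9, -132.8,   41. ]), array([   0., -134.,   41.]), array([ 1.000e-01, -1.335e+02,  4.100e+01])]
-165 [[ 0.55749068 -0.17356258  0.        ]]
-140 [[ 0.56385573 -0.14938643  0.        ]]
-132 [[ 0.56589254 -0.14165006  0.        ]]
-110 [[ 0.57149379 -0.12037505  0.        ]]
```

>>> carry_out(targets=[[[0.3,-13,-37,0,0,0,-1.75],[0.6,-26,-74,0,0,0,-1.75],[1,-38,-111,0,0,0,-1.75],[1,-38,-111,0,0,0,-1.75],[1,-38,-111,-40,0,0,-1.75],[1,-38,-111,-80,0,0,-1.75],[1,-38,-111,-115,0,0,-1.75],[1,-38,-111,-145,0,0,-1.75],[1,-38,-111,-165,0,0,-1.75],[1,-38,-111,-175,0,0,-1.75],[1,-38,-111,-180,0,0,-1.75],[1,-38,-111,-180,0,0,-1.75],[1,-38,-111,-180,0,0,-1.75]]])

```text
time_s: 3.5
position: [0.5571, -0.1782, 0.0518]
tool_rot: [[0.967, 0.003, 0.255], [-0.255, -0.001, 0.967], [0.003, -1.0, -0.001]]
ft_force: [0.6, -0.1, -0.4]
grip_width: 0.0001
```

Run:
```python
from h import *
snap("scene","pics/s2.png");snap("top","pics/t2.png");snap("wrist","pics/w3.png"); o=env.observe(); print(o['position'],o['ft_force'],o['wrist_torque'],o['grip_width'])
crop("pics/s2.png",200,120,340,240,5,"pics/c6.png")
crop("pics/t2.png",340,165,480,285,5,"pics/c7.png")
```

```text
[ 0.55685869 -0.17842284  0.05155187] [ 0.09253785 -0.19404758 -0.3304448 ] [ 0.00134138 -0.04476234  0.0178437 ] 0.00027832440195271725
```

View pics/c6.png

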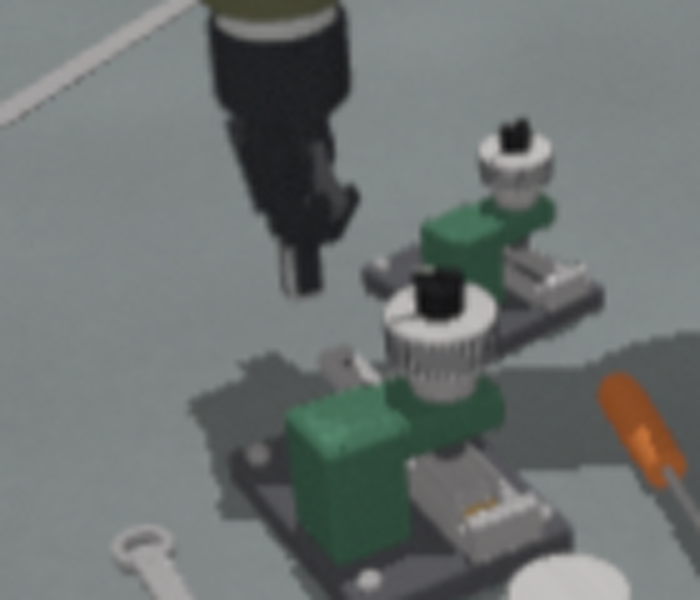

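View pics/c7.png

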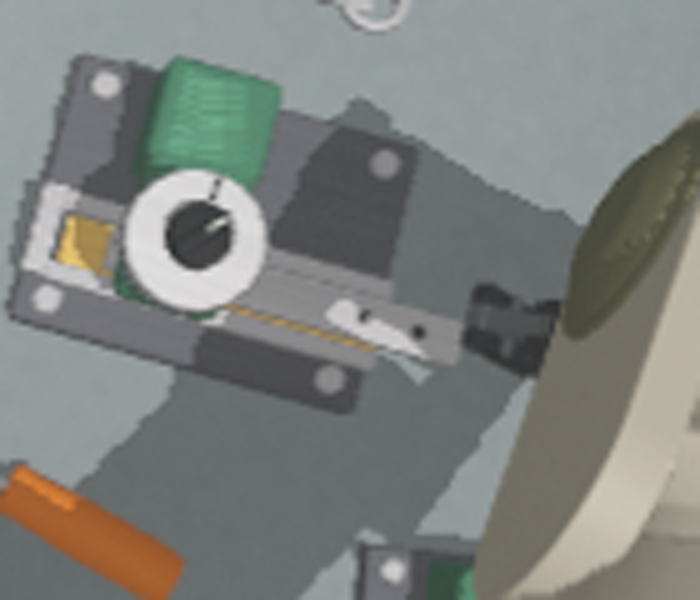

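View pics/w3.png

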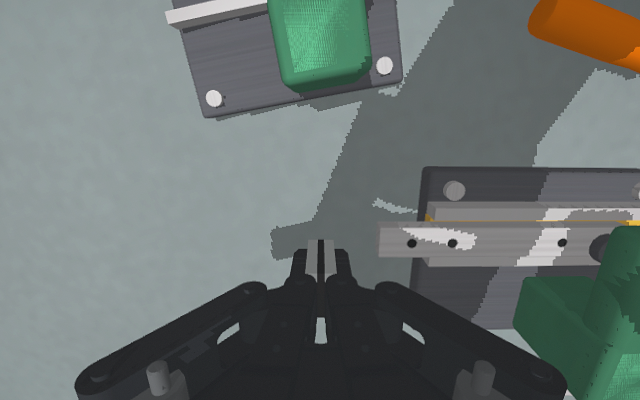

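>>> carry_out(targets=[[[1,0,0,-5,0,0,0],[1,0,0,-10,0,0,0],[1,1.3,4.8,-10,0,0,0],[1,2.5,9.7,-10,0,0,0],[1,3.8,14.5,-10,0,0,0],[1,5.1,19.3,-10,0,0,0],[1,5.1,19.3,-10,0,0,0]]])

```text
time_s: 4.23
position: [0.5616, -0.1578, 0.0402]
tool_rot: [[0.967, 0.0, 0.254], [-0.254, 0.0, 0.967], [0.0, -1.0, 0.0]]
ft_force: [-0.6, 0.6, -0.5]
grip_width: 0.0002
```

>>> carry_out(targets=[[[1,0.25,1,0,0,0,0],[1,0.5,2,0,0,0,0],[1,0.75,2.9,0,0,0,0],[1,1,3.9,0,0,0,0],[1,1.3,4.8,0,0,0,0],[1,1.5,5.8,0,0,0,0],[1,1.8,6.8,0,0,0,0],[1,2,7.7,0,0,0,0]]])

```text
time_s: 4.9
position: [0.5633, -0.1511, 0.0401]
tool_rot: [[0.967, -0.0, 0.255], [-0.255, -0.0, 0.967], [-0.0, -1.0, -0.0]]
ft_force: [-0.8, -0.2, -0.4]
grip_width: 0.0001
```

>>> carry_out(targets=[[[1,0.25,1,0,0,0,0],[1,0.5,2,0,0,0,0],[1,0.75,2.9,0,0,0,0],[1,1,3.9,0,0,0,0],[1,1.3,4.8,0,0,0,0],[1,1.5,5.8,0,0,0,0]]])

```text
time_s: 5.4
position: [0.5648, -0.1453, 0.0401]
tool_rot: [[0.967, 0.0, 0.256], [-0.256, -0.0, 0.967], [0.0, -1.0, 0.0]]
ft_force: [-0.0, -0.9, -0.1]
grip_width: 0.0001
```

Run:
```python
from fit import *
snap("top","pics/t3.png");snap("wrist","pics/w4.png"); o=env.observe(); 
p=np.array([.5995,-.0140,np.radians(-14.75),0])
print(inv(p,o['position']),o['ft_force'],o['wrist_torque'])
crop("pics/t3.png",340,165,480,285,5,"pics/c8.png")
```

```text
[-1.11085979e-01 -1.35775815e+02  4.01352419e+01] [ 0.51505934 -0.38200177 -0.29300992] [ 0.00208981  0.0110323  -0.02408518]
```

View pics/w4.png

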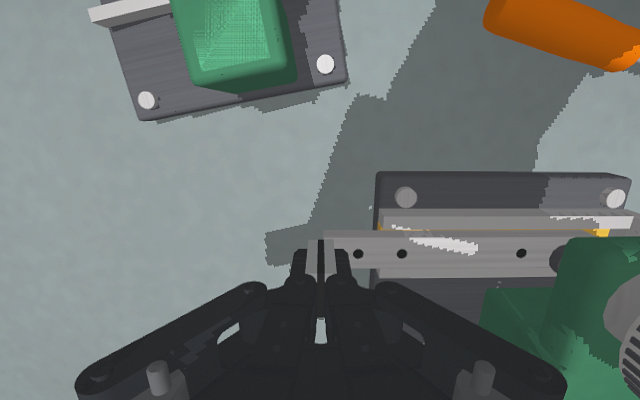

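View pics/c8.png

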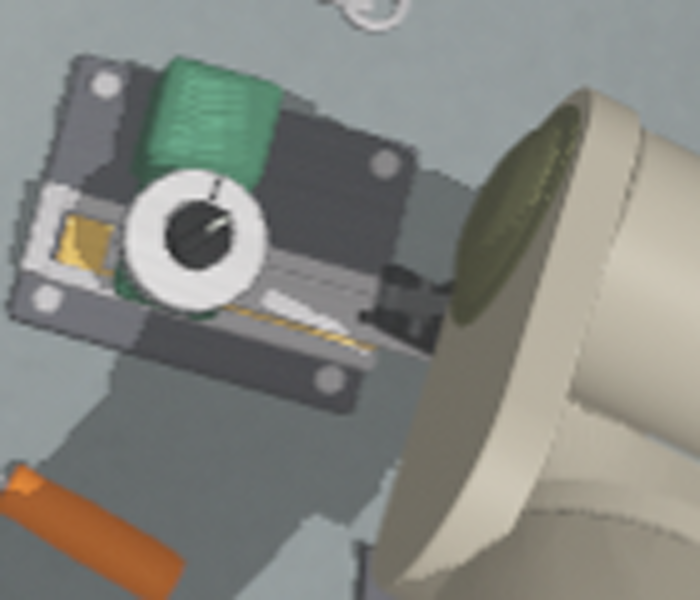

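>>> carry_out(targets=[[[1,0.25,1,0,0,0,0],[1,0.5,2,0,0,0,0],[1,0.75,2.9,0,0,0,0],[1,1,3.9,0,0,0,0],[1,1.3,4.8,0,0,0,0],[1,1.5,5.8,0,0,0,0],[1,1.8,6.8,0,0,0,0],[1,2,7.7,0,0,0,0],[1,2.3,8.7,0,0,0,0],[1,2.6,9.7,0,0,0,0]]])

```text
time_s: 6.33
position: [0.5674, -0.1356, 0.0401]
tool_rot: [[0.967, -0.0, 0.255], [-0.255, -0.0, 0.967], [-0.0, -1.0, -0.0]]
ft_force: [0.7, -0.4, -0.1]
grip_width: -0.0003
```

Run:
```python
from fit import *
snap("top","pics/t4.png");snap("wrist","pics/w5.png"); o=env.observe(); 
p=np.array([.5995,-.0140,np.radians(-14.75),0])
print(inv(p,o['position']),o['ft_force'],o['wrist_torque'])
crop("pics/t4.png",330,165,470,285,5,"pics/c9.png")
```

```text
[-5.97394162e-02 -1.25717877e+02  4.01278333e+01] [ 0.23213583  0.38966755 -0.18236139] [ 0.02731034  0.04258425 -0.0021555 ]
```

View pics/w5.png

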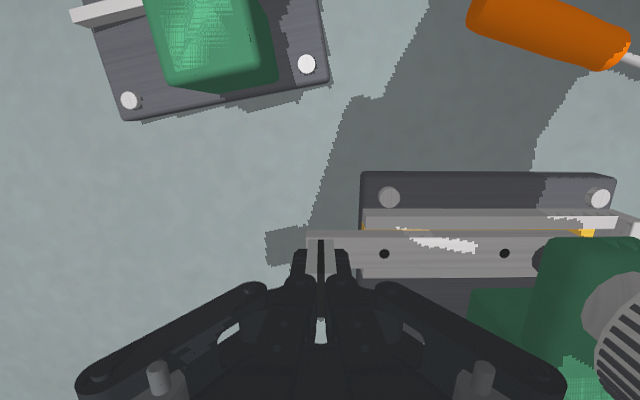

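View pics/c9.png

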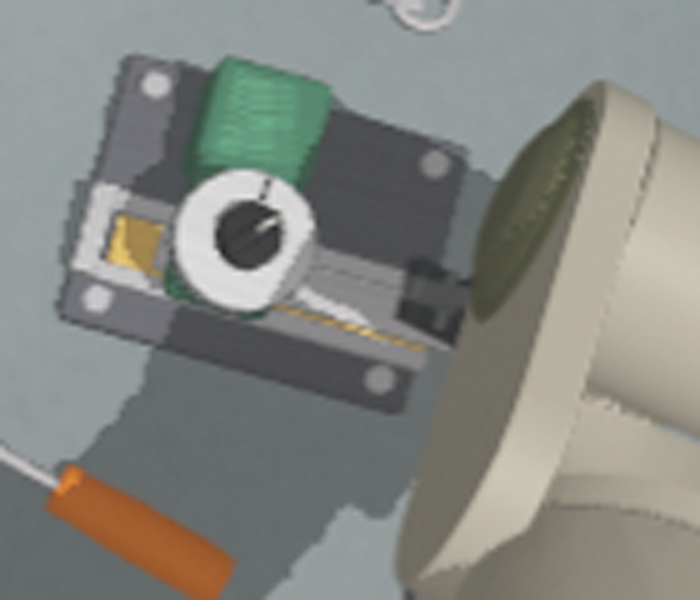

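Run:
```python
from fit import *
d=load("pics/w5.png");o=env.observe();P=o['position']
for dz in (0,-.01,-.022,-.03,): print(dz,proj(d,P+[0,0,dz]))
p=np.array([.5995,-.0140,np.radians(-14.75),0])
print(o['position'],o['q'])
for X in ((-40,-100,20),(-12,-100,34),(12,-100,34),(-10,-134,39),(10,-134,39),(-10,-110,39),(-10,-110,27),(-40,60,20)): print(X,proj(d,F(p,X)))
crop("pics/w5.png",260,170,420,290,5,"pics/c10.png")
```

```text
0 [[320.58528058 253.21105149]]
-0.01 [[320.57952707 245.36731045]]
-0.022 [[320.57340136 237.02647284]]
-0.03 [[320.56972016 232.01919924]]
[ 0.56743421 -0.13555975  0.04012783] [-2.50556007e+01  3.61182805e+01  8.33263244e+01  9.54668288e-04
  6.05563169e+01 -1.00264744e+02]
(-40, -100, 20) [[364.14360574 176.15031307]]
(-12, -100, 34) [[365.51959385 229.35332032]]
(12, -100, 34) [[363.61922878 266.50942589]]
(-10, -134, 39) [[305.72252605 236.20902215]]
(10, -134, 39) [[306.27326039 267.93496218]]
(-10, -110, 39) [[348.77515988 236.18984965]]
(-10, -110, 27) [[346.89482916 227.90420076]]
(-40, 60, 20) [[621.95875729 177.10030986]]
```

View pics/c10.png

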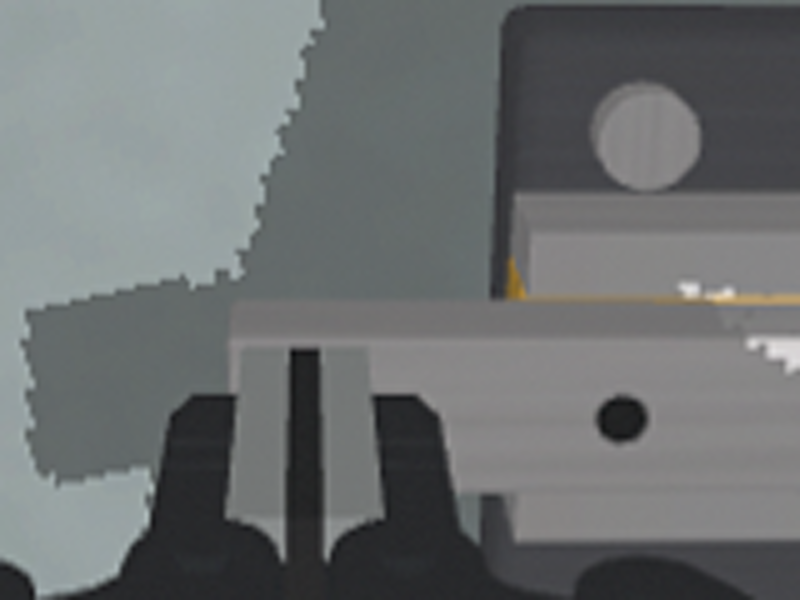

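Run:
```python
from fit import *
d=load("pics/s2.png")
for z in (.05,.04,.03,.02): print(z,proj(d,[.55686,-.17842,z]))
d=load("pics/w3.png");
p=np.array([.5995,-.0140,np.radians(-14.75),0])
P=np.array([.55686,-.17842,.0515]);l=inv(p,P)
for z in (.05,.04,.03,.02):
  for dx in (-11,0,11): print(z,dx,proj(d,F(p,l*[1,1,0]+[dx,0,z*1000])))
crop("pics/s2.png",230,130,290,190,10,"pics/c11.png")
snap("scene","pics/s5.png"); crop("pics/s5.png",220,130,320,220,8,"pics/c12.png")
```

```text
0.05 [[260.42851518 180.03440131]]
0.04 [[260.72949626 182.94646462]]
0.03 [[261.02814053 185.8301706 ]]
0.02 [[261.3244633  188.68583963]]
0.05 -11 [[320.68108954 233.75664333]]
0.05 0 [[320.67976083 251.50601553]]
0.05 11 [[320.67841771 268.52381346]]
0.04 -11 [[320.68321022 226.87160125]]
0.04 0 [[320.6819414  243.78591417]]
0.04 11 [[320.68065844 260.0458864 ]]
0.03 -11 [[320.68509695 220.71504538]]
0.03 0 [[320.68388385 236.86538991]]
0.03 11 [[320.68265696 252.42722597]]
0.02 -11 [[320.68678621 215.17769381]]
0.02 0 [[320.6856249  230.62709707]]
0.02 11 [[320.6844502  245.54452485]]
```

View pics/c11.png

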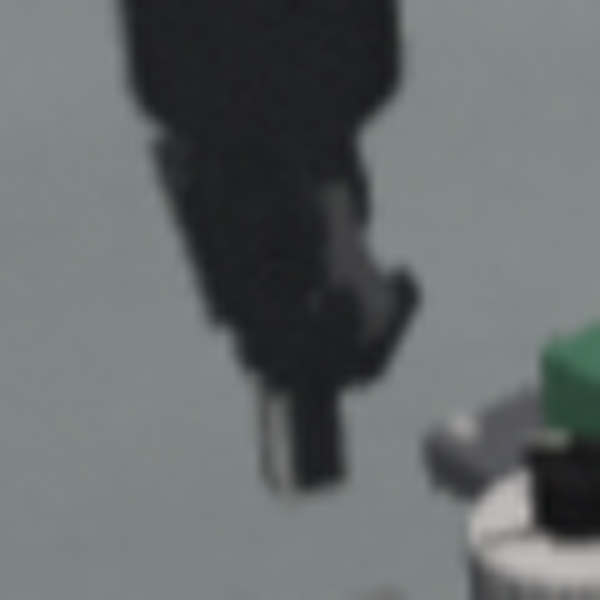

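View pics/c12.png

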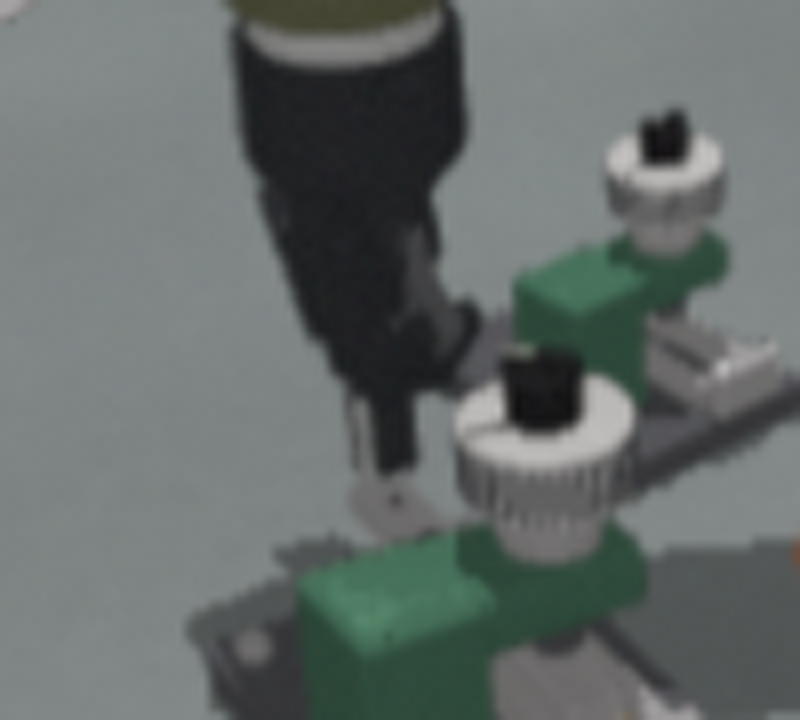

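The pictures (w5, scene crop) show the shut fingertips at column 306–336 passing *over* the bar, which hasn't moved. The tips really sit about 25 mm higher than TCP−22 mm would put them. I'll back off, go lower and watch the force.

>>> carry_out(targets=[[[1,0,0,4,0,0,0],[1,-5,-19,4,0,0,0],[1,-10.2,-38.7,4,0,0,0],[1,-10.2,-38.7,0,0,0,0],[1,-10.2,-38.7,-5,0,0,0],[1,-10.2,-38.7,-10,0,0,0],[1,-10.2,-38.7,-15,0,0,0],[1,-10.2,-38.7,-15,0,0,0]]])

```text
time_s: 7.15
position: [0.5568, -0.1734, 0.0238]
tool_rot: [[0.967, -0.002, 0.255], [-0.255, 0.001, 0.967], [-0.002, -1.0, 0.001]]
ft_force: [-0.0, -0.1, -0.1]
grip_width: -0.0
```

Run:
```python
from fit import *
snap("scene","pics/s6.png");snap("wrist","pics/w6.png"); o=env.observe(); P=o['position']
p=np.array([.5995,-.0140,np.radians(-14.75),0]);l=inv(p,P)
print(P,l,o['ft_force'])
for z in (.05,.04,.03,.02,.01,0): print(z,proj(load("pics/s6.png"),F(p,l*[1,1,0]+[-11,0,z*1000])),proj(load("pics/w6.png"),F(p,l*[1,1,0]+[-11,0,z*1000])))
crop("pics/s6.png",230,130,310,200,9,"pics/c13.png")
crop("pics/w6.png",260,170,420,290,5,"pics/c14.png")
```

```text
[ 0.55719813 -0.17381781  0.02480872] [  -0.21792988 -165.32130003   24.80872478] [-0.05358889 -0.55519033  0.38257811]
0.05 [[264.77459643 179.52023328]] [[320.52927594 258.0293777 ]]
0.04 [[265.05373426 182.43008741]] [[320.51873777 248.39564269]]
0.03 [[265.33070493 185.31165806]] [[320.50949612 239.95005053]]
0.02 [[265.60552272 188.1652642 ]] [[320.50132707 232.48690932]]
0.01 [[265.87820216 190.99122226]] [[320.49405516 225.84514495]]
0 [[266.14875797 193.78984611]] [[320.48754102 219.89689138]]
```

View pics/c13.png

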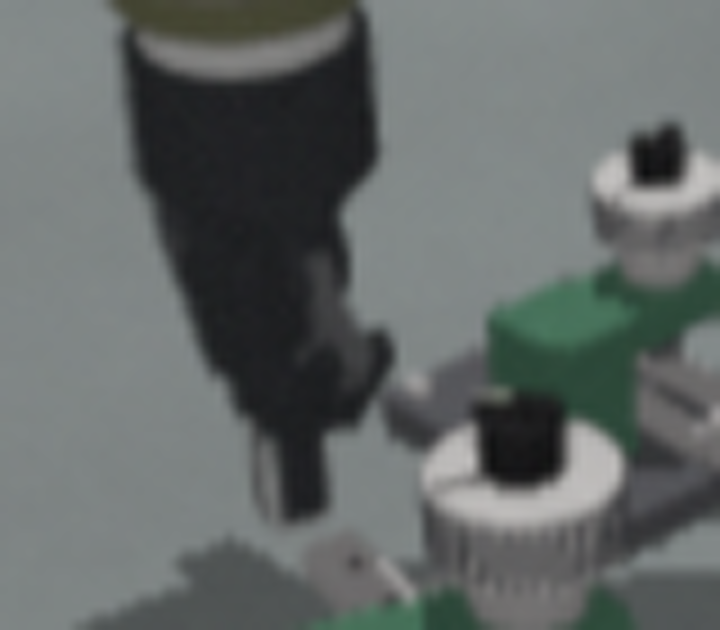

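View pics/c14.png

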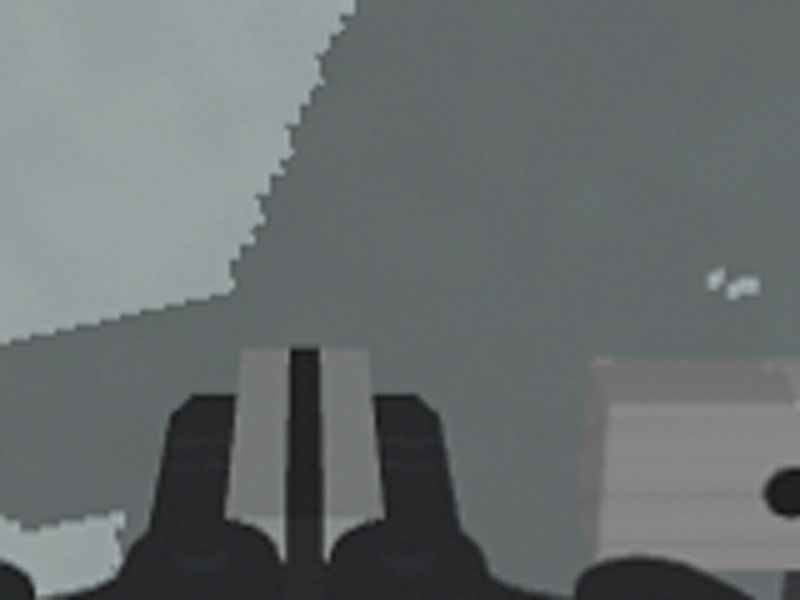

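>>> carry_out(targets=[[[1,0,0,-5,0,0,0],[1,1.1,4.3,-5,0,0,0],[1,2.2,8.6,-5,0,0,0],[1,3,11.6,-5,0,0,0],[1,3.3,12.6,-5,0,0,0],[1,3.6,13.5,-5,0,0,0],[1,3.8,14.5,-5,0,0,0],[1,4.1,15.5,-5,0,0,0],[1,4.3,16.4,-5,0,0,0],[1,4.6,17.4,-5,0,0,0],[1,4.9,18.4,-5,0,0,0],[1,5.1,19.3,-5,0,0,0]]])

```text
time_s: 8.25
position: [0.5623, -0.1553, 0.0201]
tool_rot: [[0.967, 0.0, 0.256], [-0.256, -0.0, 0.967], [0.0, -1.0, -0.0]]
ft_force: [-0.3, -1.6, -0.2]
grip_width: -0.0002
```

Run:
```python
from fit import *
snap("wrist","pics/w7.png"); o=env.observe(); P=o['position']
p=np.array([.5995,-.0140,np.radians(-14.75),0]);l=inv(p,P)
print(P,l,o['ft_force'])
```

```text
[ 0.56235344 -0.15514524  0.02016912] [ 1.34241229e-02 -1.45951513e+02  2.01691204e+01] [ 0.47871864 -1.61819806 -0.47455719]
```

View pics/w7.png

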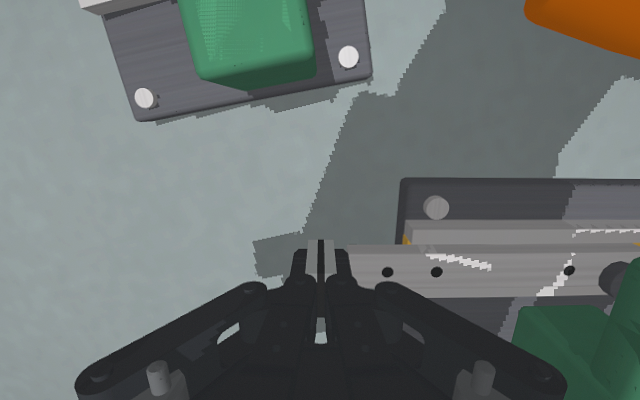

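The bar end (column 348) now meets the finger, and the force reads about 1.6 N, so there is contact. I'll keep pushing slowly.

>>> carry_out(targets=[[[1,0.25,1,0,0,0,0],[1,0.5,2,0,0,0,0],[1,0.75,2.9,0,0,0,0],[1,1,3.9,0,0,0,0],[1,1.3,4.8,0,0,0,0],[1,1.5,5.8,0,0,0,0],[1,1.8,6.8,0,0,0,0],[1,2,7.7,0,0,0,0],[1,2.3,8.7,0,0,0,0],[1,2.6,9.7,0,0,0,0],[1,2.8,10.6,0,0,0,0],[1,3.1,11.6,0,0,0,0],[1,3.3,12.6,0,0,0,0],[1,3.6,13.5,0,0,0,0]]])

```text
time_s: 9.47
position: [0.5659, -0.1415, 0.0201]
tool_rot: [[0.967, -0.0, 0.255], [-0.255, -0.0, 0.967], [-0.0, -1.0, -0.0]]
ft_force: [-0.6, -2.0, 1.1]
grip_width: 0.0002
```

>>> carry_out(targets=[[[1,0.15,0.5,0,0,0,0],[1,0.25,1,0,0,0,0],[1,0.4,1.5,0,0,0,0],[1,0.5,2,0,0,0,0],[1,0.65,2.4,0,0,0,0],[1,0.75,2.9,0,0,0,0],[1,0.9,3.4,0,0,0,0],[1,1,3.9,0,0,0,0]]])

```text
time_s: 10.13
position: [0.5669, -0.1377, 0.0201]
tool_rot: [[0.967, 0.0, 0.256], [-0.256, -0.0, 0.967], [0.0, -1.0, -0.0]]
ft_force: [-0.2, -2.0, 1.0]
grip_width: 0.0001
```

Run:
```python
from fit import *
snap("wrist","pics/w8.png"); snap("scene","pics/s8.png");o=env.observe(); P=o['position']
p=np.array([.5995,-.0140,np.radians(-14.75),0]);l=inv(p,P)
print(P,l,o['ft_force'])
crop("pics/s8.png",230,140,330,220,8,"pics/c15.png")
```

```text
[ 0.56692971 -0.13762024  0.02013177] [-2.30162143e-02 -1.27838915e+02  2.01317701e+01] [-0.28621331 -0.65802661  0.2490661 ]
```

View pics/w8.png

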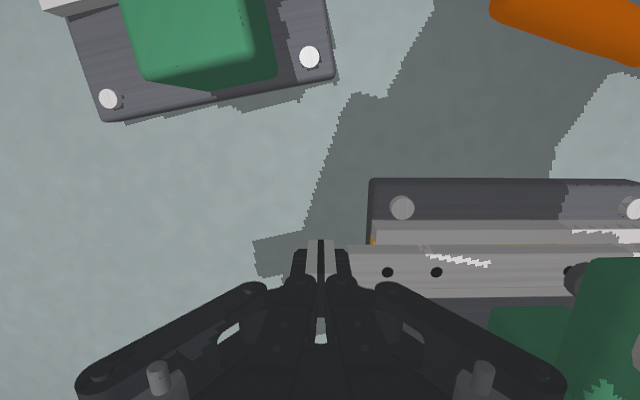

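View pics/c15.png

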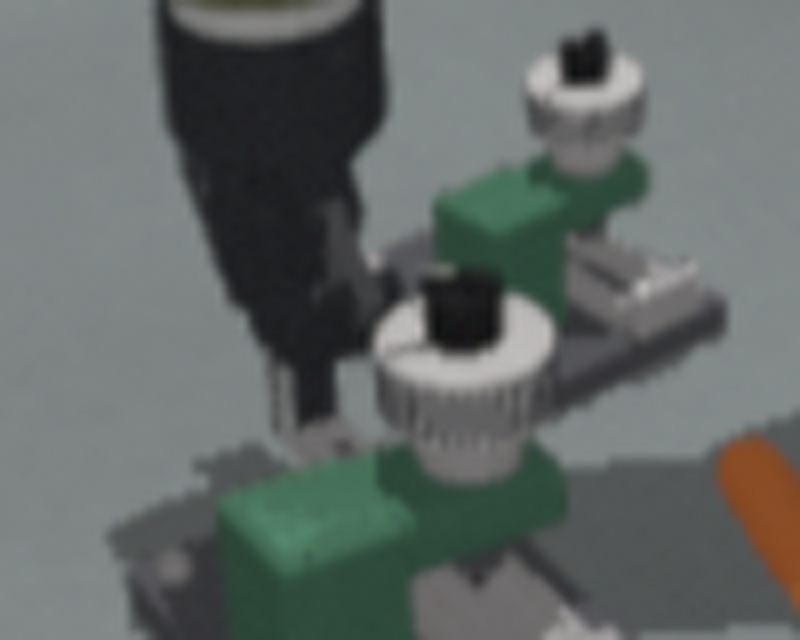

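>>> carry_out(targets=[[[1,0.15,0.5,0,0,0,0],[1,0.25,1,0,0,0,0],[1,0.4,1.5,0,0,0,0],[1,0.5,2,0,0,0,0]]])

```text
time_s: 10.57
position: [0.5674, -0.1357, 0.0201]
tool_rot: [[0.967, 0.0, 0.255], [-0.255, -0.0, 0.967], [0.0, -1.0, -0.0]]
ft_force: [0.2, -2.9, 0.9]
grip_width: -0.0001
```

>>> carry_out(targets=[[[1,0.1,0.5,0,0,0,0],[1,0.25,1,0,0,0,0],[1,0.25,1,0,0,0,0]]])

```text
time_s: 10.82
position: [0.5677, -0.1346, 0.0201]
tool_rot: [[0.967, 0.0, 0.255], [-0.255, 0.0, 0.967], [-0.0, -1.0, 0.0]]
ft_force: [-0.5, -2.3, 0.7]
grip_width: -0.0
```

>>> carry_out(targets=[[[1,0.1,0.5,0,0,0,0],[1,0.25,1,0,0,0,0],[1,0.25,1,0,0,0,0]]])

```text
time_s: 11.07
position: [0.5679, -0.1336, 0.0201]
tool_rot: [[0.967, -0.0, 0.255], [-0.255, 0.0, 0.967], [-0.0, -1.0, 0.0]]
ft_force: [-0.0, -1.6, 1.3]
grip_width: 0.0001
```

>>> carry_out(targets=[[[1,0.1,0.5,0,0,0,0],[1,0.25,1,0,0,0,0],[1,0.25,1,0,0,0,0]]])

```text
time_s: 11.32
position: [0.568, -0.1335, 0.0202]
tool_rot: [[0.967, -0.0, 0.255], [-0.255, -0.001, 0.967], [-0.0, -1.0, -0.001]]
ft_force: [-2.0, -5.5, 0.1]
grip_width: -0.0005
```

>>> carry_out(targets=[[[1,0.1,0.5,0,0,0,0],[1,0.25,1,0,0,0,0],[1,0.25,1,0,0,0,0]]])

```text
time_s: 11.57
position: [0.5681, -0.1334, 0.0202]
tool_rot: [[0.967, -0.001, 0.255], [-0.255, -0.003, 0.967], [0.0, -1.0, -0.003]]
ft_force: [-4.4, -10.8, 0.6]
grip_width: -0.0002
```

>>> carry_out(targets=[[[1,0.1,0.5,0,0,0,0],[1,0.25,1,0,0,0,0],[1,0.25,1,0,0,0,0]]])

```text
time_s: 11.82
position: [0.5684, -0.1333, 0.0202]
tool_rot: [[0.967, -0.0, 0.256], [-0.256, -0.004, 0.967], [0.001, -1.0, -0.004]]
ft_force: [-4.5, -15.9, -0.7]
grip_width: 0.0001
```

The force climbs to 16 N while the tool stands still at y_f = −123.5, so the bar is against the stop after about 24 mm of travel. I'll back off and rise.

>>> carry_out(targets=[[[1,-0.5,-2,0,0,0,0],[1,-1,-4,0,0,0,0],[1,-3,-11,0,0,0,0],[1,-6,-23,0,0,0,0],[1,-10,-39,0,0,0,0],[0.5,-10,-39,40,0,0,0],[0.2,-10,-39,80,0,0,0],[0,-10,-39,120,0,0,0],[0,-10,-39,160,0,0,0],[0,0,-20,200,0,0,0],[0,15,20,210,0,0,0],[0,15,50,210,0,0,0],[0,15,60,210,0,0,0],[0,15,60,210,0,0,0],[0,15,60,210,0,0,0]]])

```text
time_s: 13.07
position: [0.5834, -0.0712, 0.2298]
tool_rot: [[0.967, -0.001, 0.255], [-0.255, -0.0, 0.967], [-0.001, -1.0, -0.0]]
ft_force: [0.1, 0.5, -0.2]
grip_width: 0.0851
```

Run:
```python
from fit import *
snap("wrist","pics/w9.png"); snap("scene","pics/s9.png");o=env.observe(); P=o['position']
p=np.array([.5995,-.0140,np.radians(-14.75),0]);l=inv(p,P)
print(P,l,o['ft_force'],o['q'])
crop("pics/s9.png",230,160,330,250,7,"pics/c16.png")
```

```text
[ 0.58341727 -0.07215233  0.22960438] [ -0.74703956 -60.33066533 229.60437776] [0.3453455  0.24523239 0.08727986] [-1.85720807e+01  2.55951389e+01  6.77326585e+01 -1.71038182e-02
  8.67261147e+01 -9.36941917e+01]
```

View pics/w9.png

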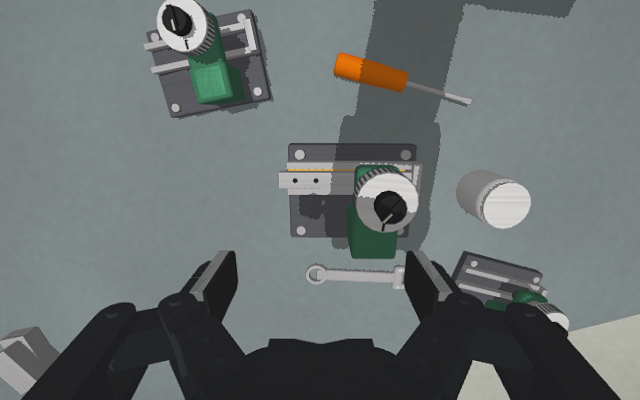

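View pics/c16.png

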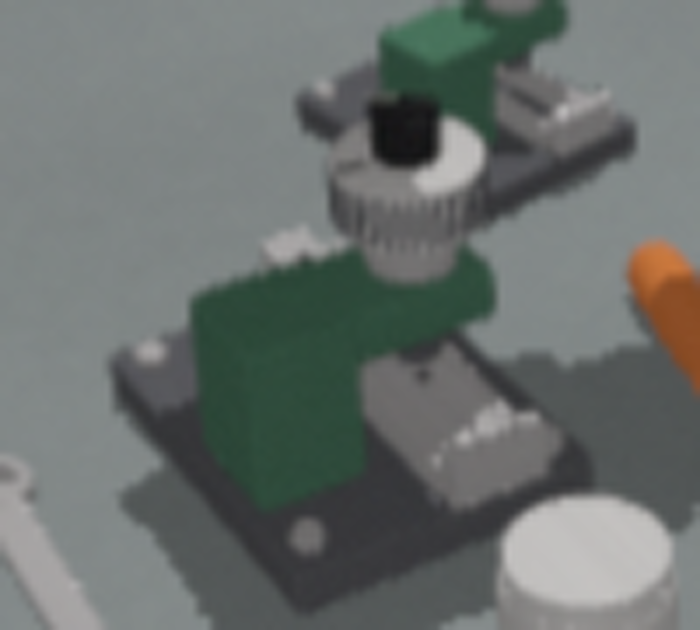

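Run:
```python
from fit import *
for n in ("s2","s5","s6","s8","s9"): print(load(f"pics/{n}.png")['rvec'],load(f"pics/{n}.png")['tvec'])
print(S['rvec'],S['tvec'])
p=np.array([.5995,-.0140,np.radians(-14.75),0])
print(proj(load("pics/s9.png"),F(p,(0,0,134))),proj(load("pics/s9.png"),F(p,(85,60,20))))
crop("pics/w9.png",270,130,430,270,4.2,"pics/c17.png")
for n in("s0","s2","s6","s8","s9"):
  i=cv2.imread(f"pics/{n if n!='s0' else 'scene0'}.png",0)[0:110,380:550].astype(np.float32)
  if n=="s0": r=i
  else: print(n,cv2.phaseCorrelate(r,i))
```

```text
[ 1.01721577  2.27634031 -1.19859818] [ 0.3397988  -0.18606198  1.39722347]
[ 1.01721577  2.27634031 -1.19859818] [ 0.3397988  -0.18606198  1.39722347]
[ 1.01721577  2.27634031 -1.19859818] [ 0.3397988  -0.18606198  1.39722347]
[ 1.01721577  2.27634031 -1.19859818] [ 0.3397988  -0.18606198  1.39722347]
[ 1.01721577  2.27634031 -1.19859818] [ 0.3397988  -0.18606198  1.39722347]
[ 1.01721577  2.27634031 -1.19859818] [ 0.3397988  -0.18606198  1.39722347]
[[288.10580083 181.02256428]] [[272.35714634 241.6443831 ]]
s2 ((-0.08907641911575581, -0.07344240996417994), 0.40869978339583785)
s6 ((-0.1253154857744363, -0.2063715618722739), 0.40955880765561703)
s8 ((-0.06171452512506903, -0.05867031796848465), 0.41535167888358787)
s9 ((-0.09182994861359361, 0.05997061052126185), 0.4173139766410545)
```

View pics/c17.png

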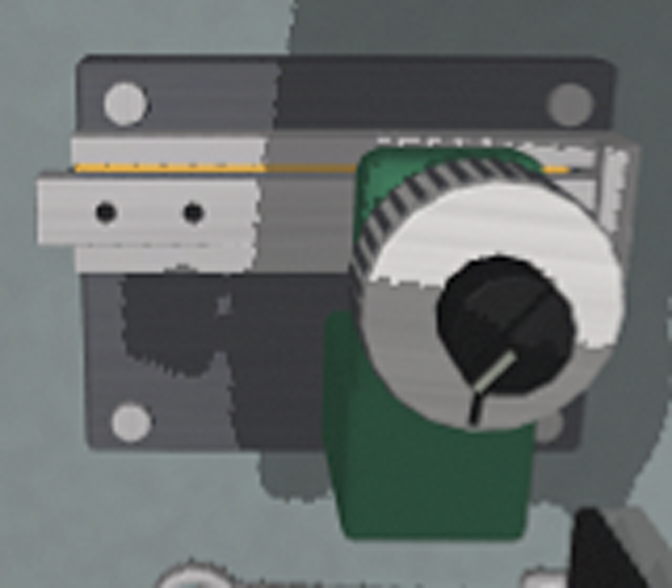

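Run:
```python
import cv2,numpy as np
a=cv2.imread("pics/s8.png");b=cv2.imread("pics/s9.png")
cv2.imwrite("pics/d1.png",np.dstack([cv2.cvtColor(a,6),cv2.cvtColor(b,6),cv2.cvtColor(b,6)]))
```

```text
(no output)
```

View pics/d1.png

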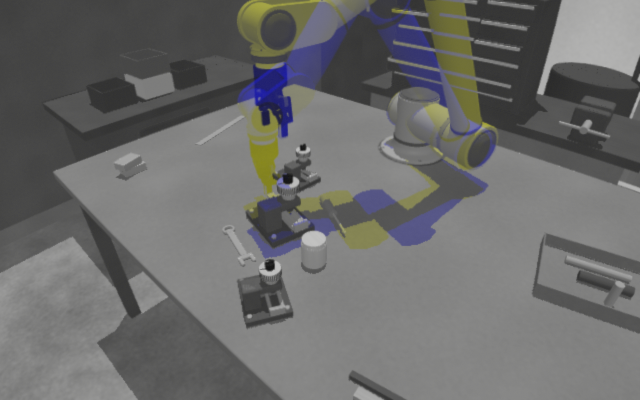

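Run:
```python
from fit import *
C=load("pics/w9.png"); c=mk(270,130,4.2)
pC=[(C,c(76,56),(-40,-100,20)),(C,c(616,57),(-40,60,20)),(C,c(87,452),(85,-100,20)),(C,c(581,452),(85,60,20))]
rC=[(C,c,359,625,430)]
p0=[.5993,-.0154,-.247,0]
for nm,Pp,R in (("C",pC,rC),("AC",pA+pC,rings[:1]+rC),("ABC",pA+pB+pC,rings+rC),("ringsABC",[],rings+rC)):
    r=least_squares(res,p0,args=(Pp,R)); print(nm,np.round(r.x*[1000,1000,57.296,1000],2),np.abs(r.fun).max())
p=np.array([.5995,-.0140,np.radians(-14.75),0])
print(inv(p,atz(C,c(38,208),.039)))
```

```text
C [598.93 -14.52 -14.77  -1.68] 0.7923457280308526
AC [599.16 -14.04 -14.79  -2.81] 0.9222630636588178
ABC [599.36 -14.09 -14.77  -2.66] 0.9335649313297836
ringsABC [600.33 -14.01  -9.48  -3.8 ] 0.8205900928057872
[  -0.2987776  -109.71071209   39.        ]
```

>>> carry_out(targets=[[[0.2,5,20,0,0,0,0],[0.2,10,40,0,0,0,0],[0.2,16,58.5,0,0,0,0],[0.2,16,58.5,-10,0,0,0],[0.2,16,58.5,-20,0,0,0],[0.2,16,58.5,-30,0,0,0],[0.2,16,58.5,-30,0,0,0],[0.2,16,58.5,-30,0,0,0],[0.2,16,58.5,-30,0,0,0]]])

```text
time_s: 13.92
position: [0.5997, -0.013, 0.2003]
tool_rot: [[0.967, 0.0, 0.256], [-0.256, -0.0, 0.967], [0.0, -1.0, -0.0]]
ft_force: [-0.1, -0.9, 0.3]
grip_width: 0.0684
```

Run:
```python
from fit import *
snap("wrist","pics/w10.png"); d=snap("scene","pics/s10.png");o=env.observe(); P=o['position']
print(P,o['grip_width'])
y=np.array([.2546,.967,0]);x=np.array([.967,-.2546,0])
for h in (.0,.01,.02,-.02): print(h,[np.round(proj(d,P+y*k*.04+[0,0,h]),1) for k in (-1,1)], [np.round(proj(load("pics/w10.png"),P+y*k*.038-x*.011+[0,0,h]),1) for k in (-1,1)])
crop("pics/s10.png",240,110,340,200,8,"pics/c18.png")
```

```text
[ 0.59982451 -0.01271349  0.20061769] 0.0684793693263479
0.0 [array([[279. , 151.1]]), array([[295.6, 164.4]])] [array([[252.6, 235.6]]), array([[390.1, 235.4]])]
0.01 [array([[278.8, 147.4]]), array([[295.4, 160.6]])] [array([[248.3, 243.5]]), array([[394.6, 243.3]])]
0.02 [array([[278.5, 143.7]]), array([[295.3, 156.7]])] [array([[243.4, 252.5]]), array([[399.6, 252.3]])]
-0.02 [array([[279.5, 158.3]]), array([[295.9, 171.8]])] [array([[259.9, 222.3]]), array([[382.7, 222.2]])]
```

View pics/w10.png

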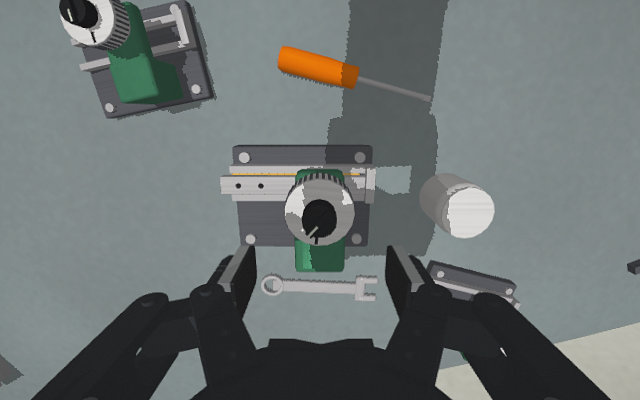

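View pics/c18.png

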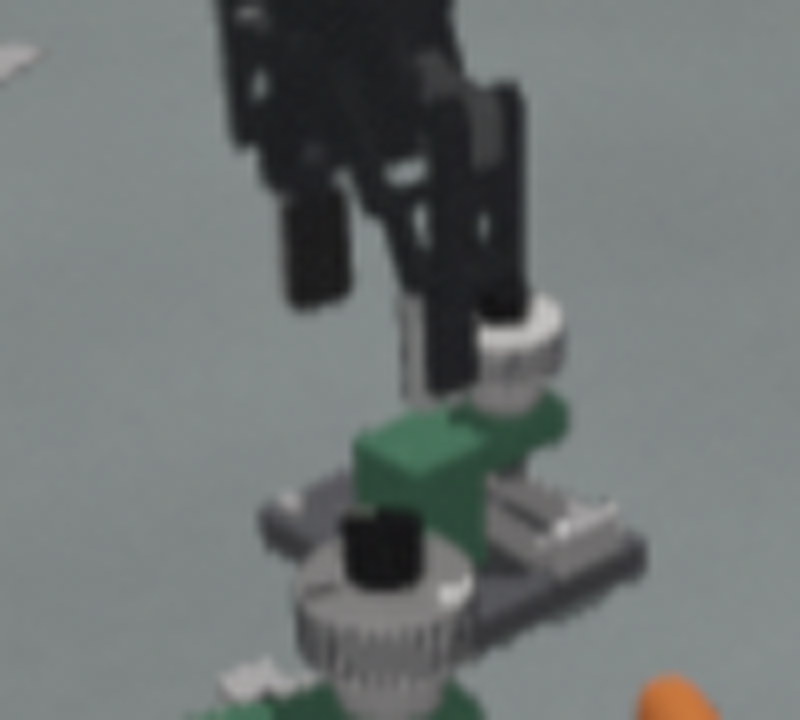

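>>> carry_out(targets=[[[0.2,-0.3,-1,-15,0,0,0],[0.2,-0.3,-1,-30,0,0,0],[0.2,-0.3,-1,-45,0,0,0],[0.2,-0.3,-1,-55,0,0,0],[0.2,-0.3,-1,-65,0,0,0],[0.2,-0.3,-1,-70,0,0,0],[0.2,-0.3,-1,-70,0,0,0]]])

```text
time_s: 14.6
position: [0.5991, -0.0132, 0.1293]
tool_rot: [[0.967, -0.001, 0.256], [-0.256, 0.0, 0.967], [-0.001, -1.0, -0.0]]
ft_force: [-0.5, -0.1, 0.0]
grip_width: 0.0686
```

Run:
```python
from fit import *
snap("wrist","pics/w11.png"); d=snap("scene","pics/s11.png");snap("top","pics/t11.png");o=env.observe(); P=o['position']
print(P,o['grip_width'],o['ft_force'],o['wrist_torque'])
crop("pics/s11.png",240,130,340,220,8,"pics/c19.png")
crop("pics/w11.png",220,150,420,300,4,"pics/c20.png")
```

```text
[ 0.59975114 -0.01329458  0.13086527] 0.06804665434619984 [ 0.16784622 -0.41420582  0.25309017] [-0.00059497 -0.03024333 -0.02196127]
```

View pics/c19.png

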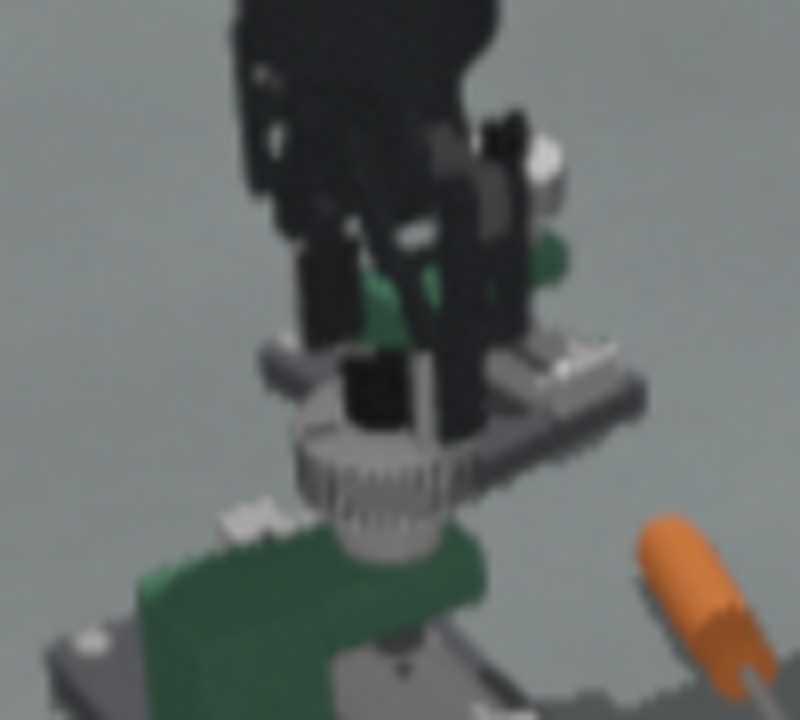

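View pics/c20.png

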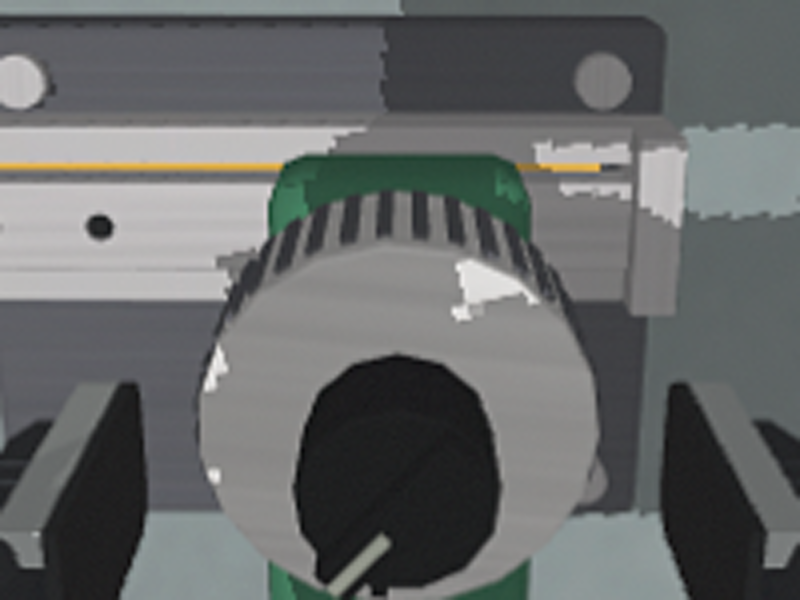

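>>> carry_out(targets=[[[0.2,0,0,-8,0,0,0],[0.2,0,0,-16,0,0,0],[0.2,0,0,-24,0,0,0],[0.2,0,0,-29,0,0,0],[0.2,0,0,-29,0,0,0],[0.2,0,0,-29,0,0,0]]])

```text
time_s: 15.25
position: [0.5993, -0.0132, 0.1007]
tool_rot: [[0.967, -0.001, 0.255], [-0.255, 0.0, 0.967], [-0.001, -1.0, -0.0]]
ft_force: [-0.4, -0.0, 1.1]
grip_width: 0.0684
```

Run:
```python
from fit import *
snap("wrist","pics/w12.png"); d=snap("scene","pics/s12.png");o=env.observe(); P=o['position']
print(P,o['grip_width'],o['ft_force'],o['wrist_torque'])
crop("pics/s12.png",240,130,340,220,8,"pics/c21.png")
crop("pics/w12.png",220,150,420,300,4,"pics/c22.png")
```

```text
[ 0.59955068 -0.01327482  0.10139137] 0.06853871751171768 [ 0.09243035 -0.23903657  0.01362018] [-0.01792214  0.02778221  0.02071971]
```

View pics/c21.png

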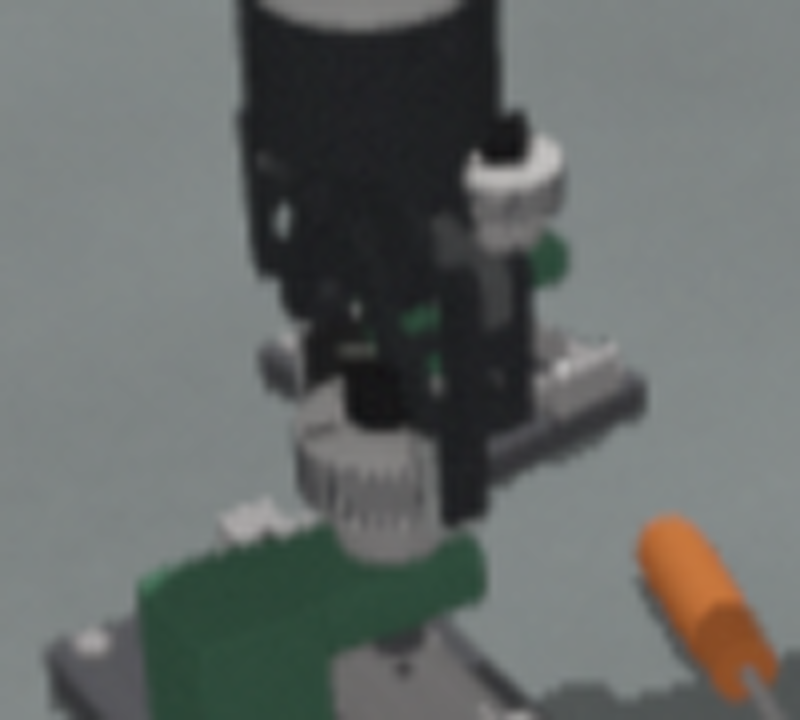

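View pics/c22.png

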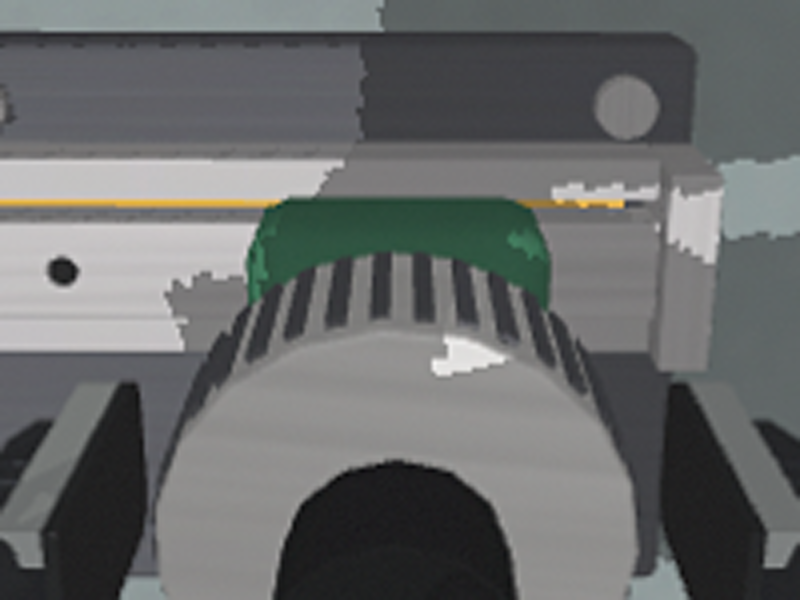

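>>> carry_out(targets=[[[0.26,0,0,0,0,0,0],[0.3,0,0,0,0,0,0],[0.33,0,0,0,0,0,0],[0.36,0,0,0,0,0,0],[0.4,0,0,0,0,0,0],[0.5,0,0,0,0,0,0],[0.5,0,0,0,0,0,0],[0.5,0,0,0,0,0,0]]], squeeze=40)

```text
time_s: 16.02
position: [0.5993, -0.0141, 0.1019]
tool_rot: [[0.967, 0.0, 0.256], [-0.256, -0.002, 0.967], [0.001, -1.0, -0.002]]
ft_force: [-3.6, -3.4, 5.0]
grip_width: 0.055
```

```bash
cat > ob.py <<'E'
from fit import *
import sys
if len(sys.argv)>1: snap("wrist",f"pics/{sys.argv[1]}.png")
o=env.observe(); R=o['tool_rot']
print(o['time_s'],o['position'],'w',o['grip_width'],'F',np.round(o['ft_force'],2),'T',np.round(o['wrist_torque'],3),'az',round(np.degrees(np.arctan2(R[1,2],R[0,2])),2),'q6',o['q'][5],'eff6',o['joint_efforts'][5])
E
python3 ob.py w13; python3 -c "
from h import *
crop('pics/w13.png',220,150,420,300,4,'pics/c23.png')"
```

```text
16.0667 [ 0.59931343 -0.01410576  0.10192706] w 0.05497011012676796 F [-2.36 -3.39  5.65] T [-0.831  0.51  -0.101] az 75.18 q6 -87.75819405550749 eff6 -0.059553401079028845
```

View pics/c23.png

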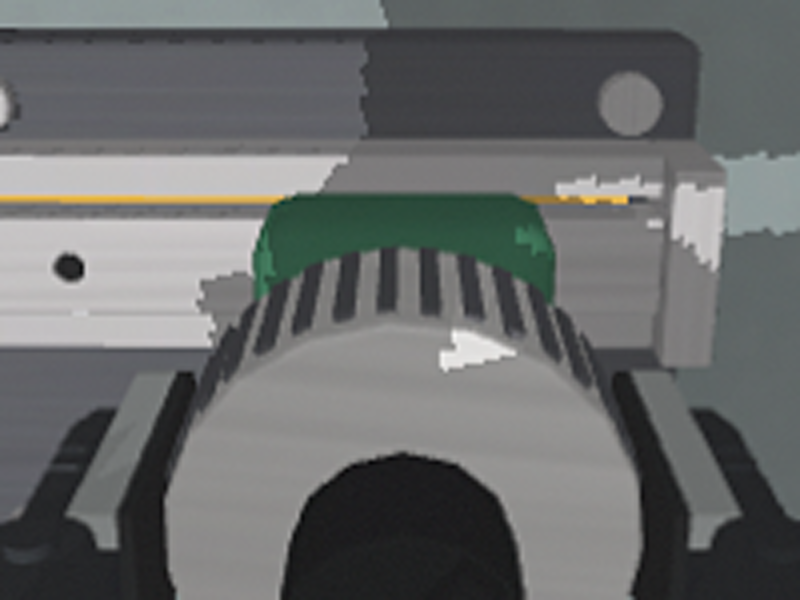

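>>> carry_out(targets=[[[0.5,0,0,0,0,0,-1.5],[0.5,0,0,0,0,0,-3],[0.5,0,0,0,0,0,-4.5],[0.5,0,0,0,0,0,-6]]])

```text
time_s: 16.4
position: [0.5994, -0.0139, 0.1019]
tool_rot: [[0.935, 0.001, 0.356], [-0.356, -0.002, 0.935], [0.001, -1.0, -0.001]]
ft_force: [-2.7, -2.0, 4.8]
grip_width: 0.0551
```

```bash
python3 ob.py
```

```text
16.4 [ 0.59937823 -0.01394349  0.10194615] w 0.055088344369567915 F [-2.69 -1.99  4.81] T [-0.697  0.558  0.243] az 69.15 q6 -81.71259015112062 eff6 -0.17497963272035122
```

>>> carry_out(targets=[[[0.5,0,0,0,0,0,-1.5],[0.5,0,0,0,0,0,-3],[0.5,0,0,0,0,0,-4.5]]])

```text
time_s: 16.65
position: [0.5994, -0.0138, 0.1019]
tool_rot: [[0.904, 0.001, 0.428], [-0.428, -0.002, 0.904], [0.001, -1.0, -0.001]]
ft_force: [-1.8, -1.6, 5.0]
grip_width: 0.0549
```

```bash
python3 ob.py;python3 ob.py w14;python3 ob.py; python3 -c "
from h import *
crop('pics/w14.png',220,150,420,300,4,'pics/c24.png')"
```

```text
16.65 [ 0.59940911 -0.01380171  0.10193176] w 0.05486187175753277 F [-1.84 -1.6   4.99] T [-0.626  0.447  0.257] az 64.66 q6 -77.2161974172171 eff6 -0.17353170085698366
16.7 [ 0.59939662 -0.01381469  0.10192724] w 0.05510858846584172 F [-2.73 -2.36  4.33] T [-0.649  0.516  0.   ] az 64.56 q6 -77.11549272452213 eff6 0.047985127894207835
16.7 [ 0.59939662 -0.01381469  0.10192724] w 0.05510858846584172 F [-2.73 -2.36  4.33] T [-0.649  0.516  0.   ] az 64.56 q6 -77.11549272452213 eff6 0.047985127894207835
```

View pics/c24.png

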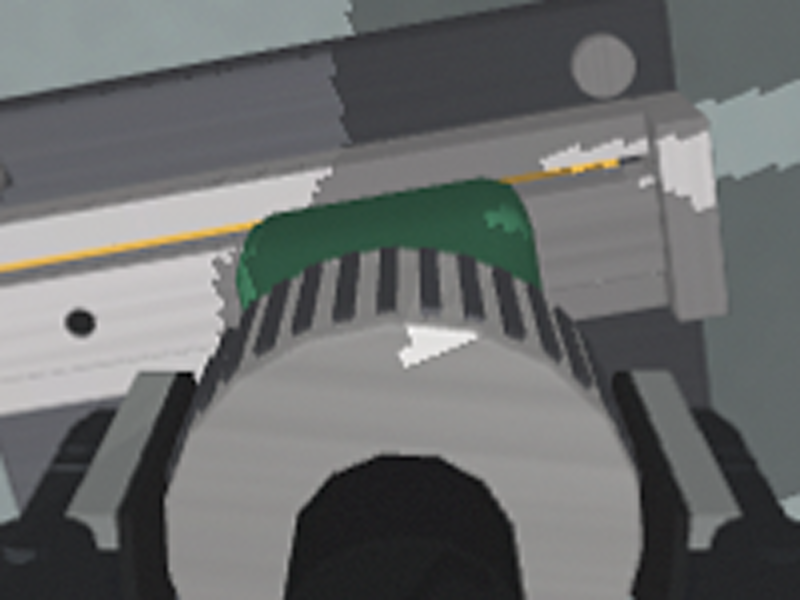

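>>> carry_out(targets=[[[0.5,0,0,0,0,0,-1.5],[0.5,0,0,0,0,0,-3],[0.5,0,0,0,0,0,-4.5]]])

```text
time_s: 16.95
position: [0.5994, -0.0137, 0.1019]
tool_rot: [[0.867, 0.001, 0.498], [-0.498, -0.001, 0.867], [0.001, -1.0, -0.001]]
ft_force: [-2.1, -0.5, 5.6]
grip_width: 0.0547
```

```bash
python3 ob.py
```

```text
16.95 [ 0.59944663 -0.01369237  0.10191847] w 0.05470488553240644 F [-2.09 -0.53  5.56] T [-0.535  0.446  0.221] az 60.16 q6 -72.7143279296846 eff6 -0.17580337822437286
```

>>> carry_out(targets=[[[0.5,0,0,0,0,0,-1.5],[0.5,0,0,0,0,0,-3],[0.5,0,0,0,0,0,-4.5]]])

```text
time_s: 17.2
position: [0.5995, -0.0136, 0.1019]
tool_rot: [[0.826, 0.001, 0.564], [-0.564, -0.001, 0.826], [0.001, -1.0, -0.0]]
ft_force: [-1.2, -0.3, 5.4]
grip_width: 0.0548
```

```bash
python3 ob.py
```

```text
17.2 [ 0.59953052 -0.01356837  0.10194315] w 0.05478008936784232 F [-1.19 -0.34  5.39] T [-0.406  0.378  0.275] az 55.66 q6 -68.214107235744 eff6 -0.17107544001191854
```

>>> carry_out(targets=[[[0.5,0,0,0,0,0,-1.5],[0.5,0,0,0,0,0,-3]]])

```text
time_s: 17.37
position: [0.5996, -0.0135, 0.1019]
tool_rot: [[0.795, 0.001, 0.607], [-0.607, -0.001, 0.795], [0.001, -1.0, -0.0]]
ft_force: [-0.5, -0.1, 5.5]
grip_width: 0.055
```

```bash
python3 ob.py
```

```text
17.3667 [ 0.59958377 -0.01349966  0.10192347] w 0.054965654497893444 F [-0.51 -0.11  5.5 ] T [-0.354  0.351  0.206] az 52.66 q6 -65.21442563903862 eff6 -0.17018909566104412
```

>>> carry_out(targets=[[[0.5,0,0,0,0,0,-1.5],[0.5,0,0,0,0,0,-3],[0.5,0,0,0,0,0,-4.5]]])

```text
time_s: 17.62
position: [0.5996, -0.0134, 0.1019]
tool_rot: [[0.745, 0.001, 0.667], [-0.667, -0.001, 0.745], [0.001, -1.0, 0.0]]
ft_force: [-0.5, -0.4, 4.9]
grip_width: 0.0549
```

```bash
python3 ob.py
```

```text
17.6167 [ 0.59963602 -0.01340987  0.10193985] w 0.05490824034753773 F [-0.52 -0.36  4.86] T [-0.354  0.345  0.251] az 48.16 q6 -60.71391610018128 eff6 -0.16901294700801373
```

>>> carry_out(targets=[[[0.5,0,0,0,0,0,-1.5],[0.5,0,0,0,0,0,-3],[0.5,0,0,0,0,0,-4.5]]])

```text
time_s: 17.87
position: [0.5998, -0.0133, 0.1019]
tool_rot: [[0.69, 0.002, 0.723], [-0.723, -0.001, 0.69], [0.002, -1.0, 0.001]]
ft_force: [-1.0, 0.2, 5.0]
grip_width: 0.055
```

```bash
python3 ob.py
```

```text
17.8667 [ 0.59976669 -0.01332269  0.10194936] w 0.05498044062787922 F [-0.95  0.17  5.03] T [-0.305  0.22   0.276] az 43.67 q6 -56.21461883869666 eff6 -0.16776020172983408
```

>>> carry_out(targets=[[[0.5,0,0,0,0,0,-1.5],[0.5,0,0,0,0,0,-3],[0.5,0,0,0,0,0,-4.5]]])

```text
time_s: 18.12
position: [0.5998, -0.0132, 0.102]
tool_rot: [[0.632, 0.002, 0.775], [-0.775, -0.001, 0.632], [0.002, -1.0, 0.001]]
ft_force: [1.6, 1.0, 3.5]
grip_width: 0.0547
```

```bash
python3 ob.py
```

```text
18.1167 [ 0.59984114 -0.01322755  0.10196531] w 0.05470130713952755 F [1.63 0.97 3.53] T [-0.203  0.169  0.243] az 39.17 q6 -51.71543096062535 eff6 -0.16607672441750765
```

>>> carry_out(targets=[[[0.5,0,0,0,0,0,-1.5],[0.5,0,0,0,0,0,-3],[0.5,0,0,0,0,0,-4.5]]])

```text
time_s: 18.37
position: [0.5999, -0.0132, 0.1019]
tool_rot: [[0.569, 0.002, 0.822], [-0.822, -0.0, 0.569], [0.001, -1.0, 0.001]]
ft_force: [2.2, 1.0, 3.6]
grip_width: 0.0548
```

```bash
python3 ob.py
```

```text
18.3667 [ 0.59994102 -0.01315333  0.10194071] w 0.05480688061137546 F [2.16 1.03 3.63] T [-0.08   0.193  0.289] az 34.67 q6 -47.214583964552716 eff6 -0.16487531829625368
```

>>> carry_out(targets=[[[0.5,0,0,0,0,0,-1.5],[0.5,0,0,0,0,0,-3],[0.5,0,0,0,0,0,-4.5]]])

```text
time_s: 18.62
position: [0.6, -0.0131, 0.1019]
tool_rot: [[0.503, 0.002, 0.865], [-0.865, -0.0, 0.503], [0.001, -1.0, 0.002]]
ft_force: [3.0, 2.3, 3.6]
grip_width: 0.0549
```

```bash
python3 ob.py
```

```text
18.6167 [ 0.6000396  -0.01307541  0.10194523] w 0.054881523610235274 F [2.95 2.3  3.62] T [-0.016  0.067  0.317] az 30.17 q6 -42.71421635602504 eff6 -0.16346982680261135
```

>>> carry_out(targets=[[[0.5,0,0,0,0,0,-1.5],[0.5,0,0,0,0,0,-3],[0.5,0,0,0,0,0,-4.5]]])

```text
time_s: 18.87
position: [0.6002, -0.013, 0.102]
tool_rot: [[0.433, 0.002, 0.901], [-0.901, -0.0, 0.433], [0.001, -1.0, 0.002]]
ft_force: [3.2, 1.9, 4.3]
grip_width: 0.0549
```

```bash
python3 ob.py w15; python3 -c "
from h import *
crop('pics/w15.png',220,150,420,300,4,'pics/c25.png')"
```

```text
18.9167 [ 0.60015229 -0.01301751  0.10194058] w 0.05483454267803236 F [2.97 2.09 4.39] T [0.065 0.002 0.02 ] az 25.58 q6 -38.125190074626886 eff6 0.0021931376249995083
```

View pics/c25.png

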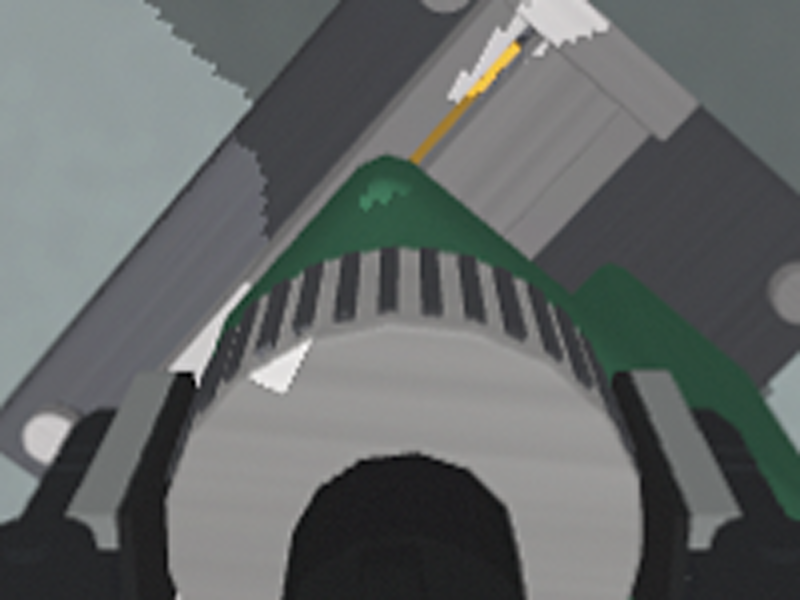

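>>> carry_out(targets=[[[0.5,0,0,0,0,0,-1.5]]])

```text
time_s: 19.0
position: [0.6002, -0.013, 0.102]
tool_rot: [[0.411, 0.003, 0.912], [-0.912, -0.0, 0.411], [0.001, -1.0, 0.002]]
ft_force: [3.8, 2.9, 3.7]
grip_width: 0.0547
```

```bash
python3 ob.py
```

```text
19.0 [ 0.60018596 -0.01301448  0.10196214] w 0.054746681115891 F [3.78 2.89 3.65] T [ 0.206 -0.108  0.306] az 24.25 q6 -36.80405855829979 eff6 -0.33926837146282196
```

>>> carry_out(targets=[[[0.5,0,0,0,0,0,-1.5]]])

```text
time_s: 19.08
position: [0.6002, -0.013, 0.1019]
tool_rot: [[0.386, 0.003, 0.923], [-0.923, -0.0, 0.386], [0.001, -1.0, 0.002]]
ft_force: [4.3, 1.6, 3.8]
grip_width: 0.0549
```

```bash
python3 ob.py
```

```text
19.0833 [ 0.60021744 -0.01300178  0.10194517] w 0.05487094426779433 F [4.32 1.62 3.78] T [ 0.16  -0.025  0.237] az 22.7 q6 -35.25392145554052 eff6 -0.20079560112208128
```

>>> carry_out(targets=[[[0.5,0,0,0,0,0,-1.5]]])

```text
time_s: 19.17
position: [0.6003, -0.013, 0.102]
tool_rot: [[0.362, 0.003, 0.932], [-0.932, 0.0, 0.362], [0.001, -1.0, 0.003]]
ft_force: [2.7, 2.7, 3.0]
grip_width: 0.055
```

```bash
python3 ob.py
```

```text
19.1667 [ 0.60027689 -0.01296602  0.10195184] w 0.05502879226895104 F [2.73 2.68 2.99] T [ 0.114 -0.139  0.207] az 21.2 q6 -33.74771988515107 eff6 -0.16358924098312855
```

>>> carry_out(targets=[[[0.5,0,0,0,0,0,-1.5]]])

```text
time_s: 19.25
position: [0.6003, -0.013, 0.102]
tool_rot: [[0.337, 0.003, 0.941], [-0.941, -0.0, 0.337], [0.001, -1.0, 0.003]]
ft_force: [4.4, 2.7, 3.7]
grip_width: 0.0548
```

```bash
python3 ob.py
```

```text
19.25 [ 0.60031312 -0.01297606  0.10197679] w 0.05481905791132753 F [4.41 2.67 3.69] T [ 0.202 -0.131  0.324] az 19.7 q6 -32.247650663739506 eff6 -0.15852231066673994
```

>>> carry_out(targets=[[[0.5,0,0,0,0,0,-1.5]]])

```text
time_s: 19.33
position: [0.6004, -0.0129, 0.102]
tool_rot: [[0.312, 0.003, 0.95], [-0.95, 0.0, 0.312], [0.001, -1.0, 0.003]]
ft_force: [3.6, 2.1, 3.0]
grip_width: 0.0549
```

```bash
python3 ob.py
```

```text
19.3333 [ 0.60036716 -0.01294064  0.10196417] w 0.05491199444569939 F [3.56 2.07 3.  ] T [ 0.215 -0.153  0.301] az 18.2 q6 -30.74750248540175 eff6 -0.1397132221609354
```

>>> carry_out(targets=[[[0.5,0,0,0,0,0,-1.5]]])

```text
time_s: 19.42
position: [0.6004, -0.0129, 0.102]
tool_rot: [[0.287, 0.003, 0.958], [-0.958, 0.0, 0.287], [0.001, -1.0, 0.003]]
ft_force: [5.4, 1.8, 3.2]
grip_width: 0.0547
```

```bash
python3 ob.py
```

```text
19.4167 [ 0.60039247 -0.01291217  0.10195162] w 0.05470552641139713 F [5.42 1.79 3.24] T [ 0.161 -0.125  0.257] az 16.7 q6 -29.25037988530616 eff6 -0.12262335978448391
```

>>> carry_out(targets=[[[0.5,0,0,0,0,0,-1.5]]])

```text
time_s: 19.5
position: [0.6004, -0.0129, 0.102]
tool_rot: [[0.262, 0.003, 0.965], [-0.965, 0.0, 0.262], [0.001, -1.0, 0.003]]
ft_force: [5.1, 2.2, 3.8]
grip_width: 0.0549
```

```bash
python3 ob.py
```

```text
19.5 [ 0.60043676 -0.0129266   0.10195557] w 0.05491622799367685 F [5.14 2.2  3.84] T [ 0.28  -0.215  0.305] az 15.2 q6 -27.74993455057182 eff6 -0.10586229152977467
```

Joint effort, which is cleaner than the wrist torque, kinks at azimuth ≈20.2°. After that it rises 0.0113 N m/° (0.0105 expected). At azimuth 15.2° that gives about 6.5–7 N, so roughly 3.9° remain to reach 12 N.

>>> carry_out(targets=[[[0.5,0,0,0,0,0,-1.5]]])

```text
time_s: 19.58
position: [0.6005, -0.0129, 0.102]
tool_rot: [[0.237, 0.003, 0.972], [-0.972, 0.0, 0.237], [0.001, -1.0, 0.003]]
ft_force: [5.3, 3.4, 3.2]
grip_width: 0.0548
```

```bash
python3 ob.py
```

```text
19.5833 [ 0.60049451 -0.01290475  0.10195328] w 0.05480993143272399 F [5.35 3.38 3.23] T [ 0.287 -0.225  0.32 ] az 13.7 q6 -26.253852321509637 eff6 -0.08922080509364605
```

>>> carry_out(targets=[[[0.5,0,0,0,0,0,-1.5]]])

```text
time_s: 19.67
position: [0.6005, -0.0129, 0.102]
tool_rot: [[0.211, 0.003, 0.977], [-0.977, 0.0, 0.211], [0.001, -1.0, 0.003]]
ft_force: [6.5, 2.2, 3.0]
grip_width: 0.0549
```

```bash
python3 ob.py
```

```text
19.6667 [ 0.60052294 -0.01289152  0.10195871] w 0.054881948394633374 F [6.46 2.15 3.04] T [ 0.336 -0.299  0.32 ] az 12.21 q6 -24.755928034110884 eff6 -0.0724704866297543
```

>>> carry_out(targets=[[[0.5,0,0,0,0,0,-0.7],[0.5,0,0,0,0,0,-0.7],[0.5,0,0,0,0,0,-0.7]]])

```text
time_s: 19.92
position: [0.6005, -0.0129, 0.102]
tool_rot: [[0.2, 0.003, 0.98], [-0.98, 0.0, 0.2], [0.0, -1.0, 0.003]]
ft_force: [5.6, 2.6, 3.1]
grip_width: 0.0551
```

```bash
python3 ob.py w16; python3 -c "
from h import *
crop('pics/w16.png',220,150,420,300,4,'pics/c26.png')"
```

```text
19.9667 [ 0.60054488 -0.01287327  0.10196584] w 0.05456932419197163 F [5.71 2.51 2.23] T [ 0.323 -0.25   0.003] az 11.54 q6 -24.099109079848677 eff6 0.045441429829224944
```

View pics/c26.png

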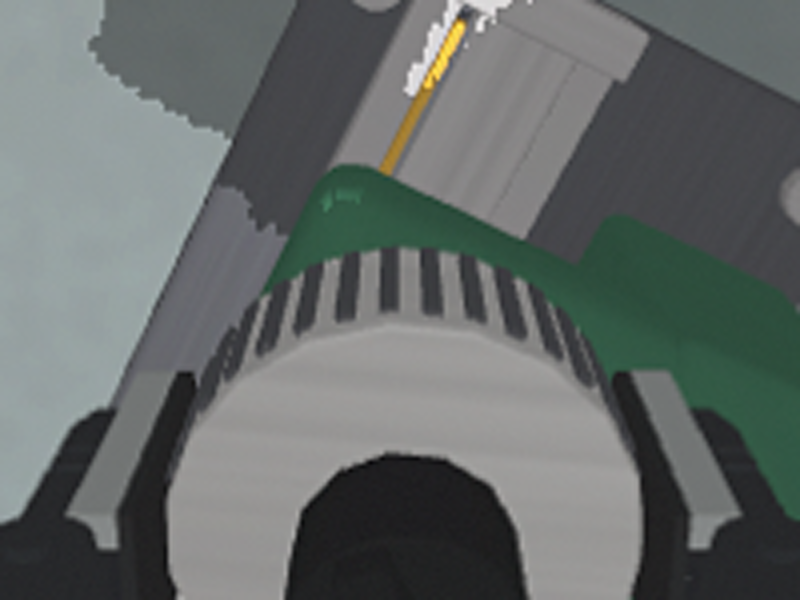

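>>> carry_out(targets=[[[0.3,0,0,0,0,0,0],[0.25,0,0,0,0,0,0],[0.2,0,0,0,0,0,0],[0.18,0,0,0,0,0,0],[0.18,0,0,0,0,0,0],[0.18,0,0,10,0,0,0],[0.18,0,0,25,0,0,0],[0.18,0,0,45,0,0,0],[0.18,0,0,70,0,0,0],[0.18,0,0,100,0,0,0],[0.18,0,0,130,0,0,0],[0.18,0,0,130,0,0,0],[0.18,0,0,130,0,0,0]]])

```text
time_s: 21.05
position: [0.5998, -0.0133, 0.2333]
tool_rot: [[0.199, 0.004, 0.98], [-0.98, -0.001, 0.199], [0.002, -1.0, 0.004]]
ft_force: [0.0, -0.1, -0.1]
grip_width: 0.0702
```

```bash
python3 ob.py w17; python3 -c "
from h import *
snap('scene','pics/s17.png');snap('top','pics/t17.png')
crop('pics/w17.png',220,110,420,260,4,'pics/c27.png')
crop('pics/s17.png',235,160,335,250,7,'pics/c28.png')"
```

```text
21.1 [ 0.59915996 -0.01319425  0.23153593] w 0.07000324028615446 F [-0.63  0.26 -0.55] T [0.008 0.063 0.002] az 11.5 q6 -24.06490922069893 eff6 -0.0002959712492156541
```

View pics/c27.png

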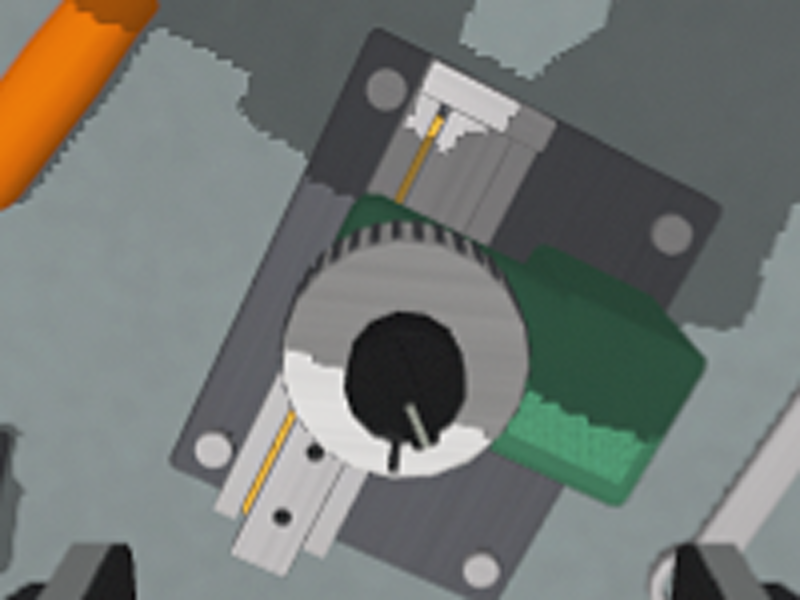

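View pics/c28.png

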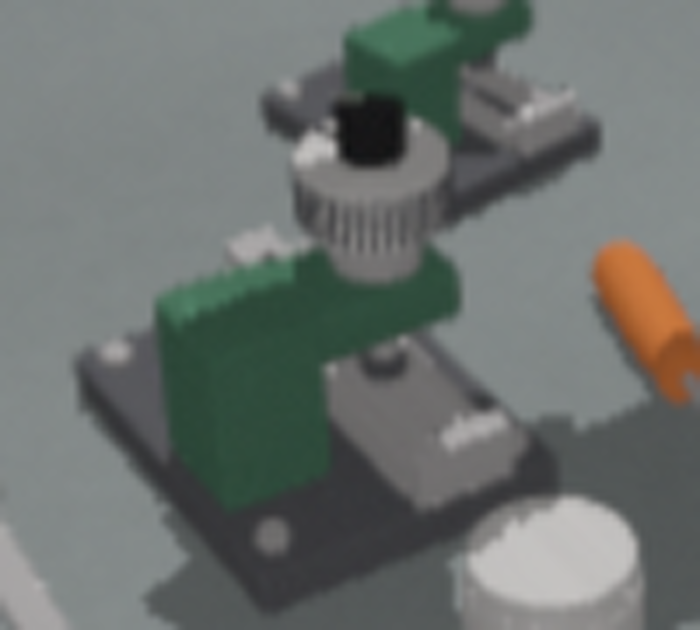

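Run:
```python
from fit import *
C=load("pics/w17.png");c=mk(220,110,4);D=load("pics/w9.png");e=mk(270,130,4.2);T2=load("pics/t17.png")
def az(d,u,v,z=.157):
    w=atz(d,v,z)-atz(d,u,z); return round(np.degrees(np.arctan2(w[1],w[0])),1)
print('pointer', az(C,c(408,405),c(430,445)), az(D,e(514,353),e(476,391)), az(B,b(474,360),b(441,391)))
O=np.array([.5996,-.0138]); 
for d,u in ((C,c(395,470)),(D,e(474,421)),(B,b(439,430))):
    w=atz(d,u,.134)[:2]-O; print('ringmark',np.degrees(np.arctan2(w[1],w[0])))
crop("pics/t17.png",335,165,445,255,7,"pics/c29.png")
```

```text
pointer -51.0 -55.9 -56.6
ringmark -84.0671254339009
ringmark -22.421283030002098
ringmark -21.106439979663907
```

View pics/c29.png

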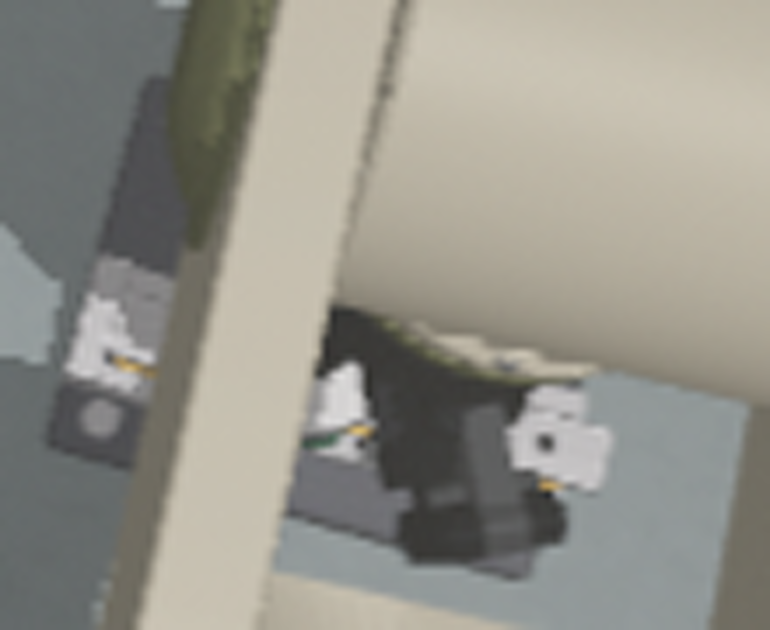

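View pics/s17.png

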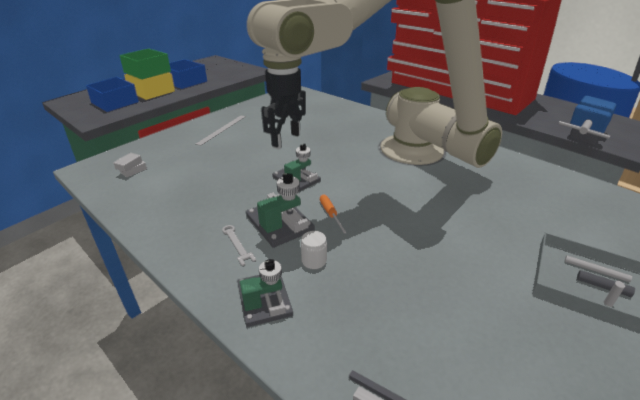

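Run:
```python
from h import *
i=cv2.imread("pics/w17.png")[180:240,285:360];j=cv2.imread("pics/w9.png")[180:240,350:425]
cv2.imwrite("pics/c30.png",np.vstack([cv2.resize(k,None,fx=5,fy=5,interpolation=cv2.INTER_CUBIC) for k in (i,j)]))
```

```text
(no output)
```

View pics/c30.png

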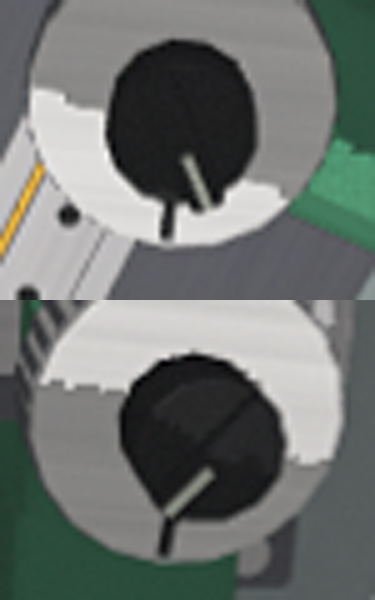

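Run:
```python
from fit import *
C=load("pics/w17.png");c=mk(285,180,5);D=load("pics/w9.png");e=mk(350,180,5)
for z in (.15,.157,.16):
  for d,u,v in ((C,c(187,157),c(207,208)),(D,e(211,170),e(167,215))):
    w=atz(d,v,z)-atz(d,u,z); print(z,np.degrees(np.arctan2(w[1],w[0])),np.linalg.norm(w))
# direct: tip azimuth about axis
for d,v in ((C,c(207,208)),(D,e(167,215))):
    w=atz(d,v,.155)[:2]-[.5996,-.0138]; print('tip',np.degrees(np.arctan2(w[1],w[0])),np.linalg.norm(w))
# predicted pixels of pointer at az -55.5 in both
for a in (-57,-54,-51):
  a=np.radians(a)
  X=[[.5996+r*np.cos(a),-.0138+r*np.sin(a),z] for r,z in((.004,.157),(.0125,.157),(.0125,.154))]
  print(np.round((proj(C,X)-[285,180])*5),np.round((proj(D,X)-[350,180])*5))
```

```text
0.15 -58.079589217569406 0.009841953435855286
0.15 -55.16842378939179 0.010567003128486886
0.157 -58.079589217568675 0.009541899779086965
0.157 -55.168423789391746 0.010240043866057999
0.16 -58.07958921756876 0.009413305354757645
0.16 -55.168423789391596 0.010099918467874214
tip -59.90381679457595 0.012384332014819874
tip -54.82736134985827 0.012826634894039433
[[190. 165.]
 [209. 210.]
 [209. 203.]] [[205. 178.]
 [167. 214.]
 [163. 208.]]
[[192. 164.]
 [213. 208.]
 [212. 202.]] [[205. 179.]
 [170. 217.]
 [166. 210.]]
[[193. 164.]
 [216. 207.]
 [216. 200.]] [[206. 180.]
 [173. 219.]
 [169. 212.]]
```

The pointer's azimuth is unchanged within reading error, the bar is against the stop, the foot is down on the bar and the gripper is clear. I'll hand the job in.

```bash
python3 -c "
from rig import env
print(env.close_job())"
```

```text
the job is handed in; nothing more can be done
None
```

The bar is home against the end stop, the foot holds it at about 11–12 N by my estimate, and the gripper is clear of everything. I handed the job in at 21 s.

- **Bar:** I pushed it about 24 mm to the stop. At the stop the push reached 16 N and the tool stood still. Its outer end then measured 110 mm from the knob axis, which is where it should be when home. My first push passed over the bar without touching it: the fingertips sit about 25 mm higher than the stated reach. I corrected the height from the pictures.
- **Clamp:** I turned the ring 63.6° clockwise, and the foot touched after about 55°.

| Clamp estimate | Force |
|---|---|
| Turn after contact | about 11 N |
| Joint effort | about 12 N |
| Wrist torque | about 9 N (last reading, noisy) |

- **Last checks:** The ring mark shows 62–63° of turn, so there was almost no slip. In the pictures the foot is down on the bar, and the spanner, tin and driver have not moved.
- **Least certain:** The inner knob's pointer read −55° to −57° before and −51° to −60° after, depending on the crop. I take that as not turned, but only to within about 4–5°.

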